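Spin-around product video of spice tins

TASK

Film the spice tins for the shop page: stand every tin upright on the turntable, push the stick of the camera remote over to its green mark (record) and hold it there for a good second, let it spring back, and turn the turntable by its handle one full turn anticlockwise (seen from above) until the handle is over the white mark again. Then hold the stick over to the red mark (stop) for a good second and let go, and only after that take the tins off and stand them all upright on the baking tray, leaving the other things on the table where they are.

Things in the scene. Friction and masses are not known exactly. Their poses are not given: they have to be found in the camera images.
- tin_a_mid (a point): low round metal spice tin with a coloured slip lid (tin_a red, tin_b green, tin_c yellow) and a pale band, 50 mm across, 40 mm high, about 0.12 kg, upright at the start; this is the point at its centre, 20 mm above its foot; z points to the lid. Two or three of the three tins tin_a, tin_b, tin_c are present, the absent ones read None
- tin_b_mid (a point): low round metal spice tin with a coloured slip lid (tin_a red, tin_b green, tin_c yellow) and a pale band, 50 mm across, 40 mm high, about 0.12 kg, upright at the start; this is the point at its centre, 20 mm above its foot; z points to the lid. Two or three of the three tins tin_a, tin_b, tin_c are present, the absent ones read None
- tin_c_mid (a point): low round metal spice tin with a coloured slip lid (tin_a red, tin_b green, tin_c yellow) and a pale band, 50 mm across, 40 mm high, about 0.12 kg, upright at the start; this is the point at its centre, 20 mm above its foot; z points to the lid. Two or three of the three tins tin_a, tin_b, tin_c are present, the absent ones read None
- tin_a: the same tin tin_a, origin at the centre of its foot, z to the lid
- tin_b: the same tin tin_b, origin at the centre of its foot, z to the lid
- tin_c: the same tin tin_c, origin at the centre of its foot, z to the lid
- turntable: fixed black round base of the hand-turned turntable, 220 mm across, origin at its centre on the table; its x axis points to the white mark on a tongue that sticks out to 158 mm from the centre
- platter_top (a point): centre of the platter's flat upper face, 30 mm above the table; platter 210 mm across with a lip 4 mm thick standing 5 mm above the face, so tins have room up to 76 mm from the centre; a tab carries the handle beyond its rim. Three tins fit well 48 mm from the centre and 120 degrees apart, 60, 180 and 300 degrees from the handle
- platter (a joint): turn of the platter in rad, anticlockwise from above positive; 0 is the handle over the white mark; it starts within 0.05 of 0; stops at -0.3 and 6.75 (a full turn is 6.28); light friction (under 1 N at the handle), stays where it is left
- handle_grip (a point): point on the axis of the upright orange handle at the height to take it, 95 mm above the table and 128 mm from the turntable's axis; the handle is a round sleeve 20 mm across (19 mm in contact), from 36 to 118 mm above the table, that revolves freely on its pin, so it can be led round without turning the hand. The lid of a tin on the platter is 70 mm above the table
- remote: fixed grey camera remote, box 110 x 100 x 35 mm, origin at the centre of its underside; its x axis points from the stick to the green mark, minus x to the red mark
- stick_knob (a point): centre of the black ball (28 mm across) on top of the stick, 100 mm above the table when centred and 65 mm above the stick's pivot, which is 35 mm above the table
- stick_push (a joint): tilt of the stick towards green (positive) or red (negative) in rad, 0 centred, stops at 0.5; spring 0.8 N m/rad, so about 5 N at the ball for 0.4 rad; over to a mark means more than 0.28 rad
- stick_side (a joint): sideways tilt of the stick in rad (positive towards the remote's minus y), same spring and stops; stays near 0 in proper use (within 0.2)
- tray: fixed dark grey baking tray, 400 (x) x 310 (y) mm, origin at the centre of its underside; flat floor 2 mm above the table, free for 370 x 280 mm, rolled rim 18 mm high; tins may stand anywhere on its floor
- stamp: loose date stamp with a brown knob, 24 x 42 x 64 mm, origin under its centre; to be left alone
- sachet: loose flat white sachet, 36 x 50 x 9 mm, origin under its centre; to be left alone

How it is judged:
On the way, in this order (a step that is already met when the one before it is completed fails the run):
1. every tin stands upright on the platter, let go, the platter not yet turned (horizontal distance between each of tin_a_mid, tin_b_mid, tin_c_mid and platter_top below 0.1 m and z of tin_a_mid in the frame of platter_top between 0.01 and 0.03 m and angle between each of tin_a_mid, tin_b_mid, tin_c_mid's own z axis and vertical below 0.2 rad and z of tin_b_mid in the frame of platter_top between 0.01 and 0.03 m and z of tin_c_mid in the frame of platter_top between 0.01 and 0.03 m and contact force between the fingers and tin_a below 0.5 N and contact force between the fingers and tin_b below 0.5 N and contact force between the fingers and tin_c below 0.5 N and value of joint platter below 0.5 rad), for 0.3 s.
2. stick held over to the green mark for 1 s, tins on the platter, platter not yet turned (value of joint stick_push above 0.28 rad and value of joint stick_side between -0.2 and 0.2 rad and horizontal distance between each of tin_a_mid, tin_b_mid, tin_c_mid and platter_top below 0.1 m and z of tin_a_mid in the frame of platter_top between 0.01 and 0.03 m and angle between each of tin_a_mid, tin_b_mid, tin_c_mid's own z axis and vertical below 0.2 rad and z of tin_b_mid in the frame of platter_top between 0.01 and 0.03 m and z of tin_c_mid in the frame of platter_top between 0.01 and 0.03 m and value of joint platter below 0.5 rad), for 1 s.
3. stick centred again, platter turned one full turn anticlockwise, handle back over the mark, tins still standing on it (value of joint platter between 6.1 and 6.5 rad and horizontal distance between each of tin_a_mid, tin_b_mid, tin_c_mid and platter_top below 0.1 m and z of tin_a_mid in the frame of platter_top between 0.01 and 0.03 m and angle between each of tin_a_mid, tin_b_mid, tin_c_mid's own z axis and vertical below 0.2 rad and z of tin_b_mid in the frame of platter_top between 0.01 and 0.03 m and z of tin_c_mid in the frame of platter_top between 0.01 and 0.03 m and value of joint stick_push between -0.1 and 0.1 rad and value of joint stick_side between -0.1 and 0.1 rad), for 0.3 s.
4. stick held over to the red mark for 1 s, tins still on the platter (value of joint stick_push below -0.28 rad and value of joint stick_side between -0.2 and 0.2 rad and value of joint platter between 6.1 and 6.5 rad and horizontal distance between each of tin_a_mid, tin_b_mid, tin_c_mid and platter_top below 0.1 m and z of tin_a_mid in the frame of platter_top between 0.01 and 0.03 m and angle between each of tin_a_mid, tin_b_mid, tin_c_mid's own z axis and vertical below 0.2 rad and z of tin_b_mid in the frame of platter_top between 0.01 and 0.03 m and z of tin_c_mid in the frame of platter_top between 0.01 and 0.03 m), for 1 s.
At the end, for the whole second after the job is handed in: every tin stands upright (within 0.3 rad) and at rest on the tray's floor, within 175 mm (x) and 130 mm (y) of its centre; the platter has made its one turn and the handle is over the white mark (joint between 6.1 and 6.5); the stick is let go and centred (within 0.1 rad) (x of tin_a_mid in the frame of tray between -0.175 and 0.175 m and y of tin_a_mid in the frame of tray between -0.13 and 0.13 m and z of tin_a_mid in the frame of tray between 0.012 and 0.032 m and angle between each of tin_a_mid, tin_b_mid, tin_c_mid's own z axis and vertical below 0.3 rad and linear speed of each of tin_a, tin_b, tin_c below 0.02 m/s and x of tin_b_mid in the frame of tray between -0.175 and 0.175 m and y of tin_b_mid in the frame of tray between -0.13 and 0.13 m and z of tin_b_mid in the frame of tray between 0.012 and 0.032 m and x of tin_c_mid in the frame of tray between -0.175 and 0.175 m and y of tin_c_mid in the frame of tray between -0.13 and 0.13 m and z of tin_c_mid in the frame of tray between 0.012 and 0.032 m and value of joint platter between 6.1 and 6.5 rad and value of joint stick_push between -0.1 and 0.1 rad and value of joint stick_side between -0.1 and 0.1 rad); the robot touches nothing.
It fails at once if the stamp or the sachet is moved more than 4 cm (distance of any of stamp, sachet from where it was at the start of the episode above 0.04 m).
It fails at once if the stick is pushed to red before the full turn is filmed (value of joint stick_push below -0.28 rad and value of joint platter below 6 rad).
Of tin_a, tin_b, tin_c only 2 to 3 are there at a start; the rules pass over those that are not, and their reading is None.
At some moment in a run one of tin_a, tin_b, tin_c may be knocked a few centimetres aside while the robot is not near it.
It also fails if it takes over 210 s, if anything falls off the work surface, if the arm or the gripper's body presses on something with over 40 N, if the wrist force passes 120 N, or if a joint passes its speed limit or range.

ROBOT

A 7-joint arm with a two-finger parallel gripper is mounted at the origin on the work surface; the furniture and walls round the work are solid. World frame = base frame: x ahead of the robot, y to its left, z up, the work surface at z = 0. Lengths are in m, angles in rad, forces in N, time in s.
With the tool pointing down it reaches from about 0.425 to 0.875 m from the base axis. Payload 4.7 kg.
Tool frame: the origin (TCP) lies midway between the tips of the shut fingers; the grasp point (between the pads) lies 19 mm behind it (ctrl.grip_point_offset is the distance from the TCP to the grasp point, in m); z points along the fingers, y is the line along which they close (so a half turn about z gives the same grasp; the last joint's range is limited). The gripper opens to 87 mm and grips with 3 to 60 N. Pads are 19 mm wide; open, the fingers measure 117 mm over their backs; the gripper's body (75 mm by 190 mm) begins 51 mm behind the grasp point.
Start: joints at [-1.225, 0.321, -0.07, 1.45, 0.023, 1.371, -0.057], TCP at [0.212, 0.615, 0.223] pointing down, gripper open.
Joint ranges: [-2.86, 2.86], [-0.3, 2.09], [-1.38, 1.24], [0.06, 2.45], [-1.56, 4.7], [0.09, 2.05], [-2.69, 2.69]. Speed limits (rad/s): [2.57, 2.57, 3.14, 3.14, 3.14, 3.14, 3.14].

INTERFACE

Orientations are given as a rotation vector (axis times angle).
In Python, from bench import ctrl gives the robot as it stands. The module is installed in compiled form; this text tells all that it offers.
- The arm moves only by the shell command python3 -m handwheel 'ROWS' [OPENING] [FORCE]. ROWS is JSON, a list of rows, each an object of numbers: "x", "y", "z": the shift along the tool's x, y, z in m; "wx", "wy", "wz": the turn, a rotation vector about the tool's x, y, z in degrees. A call has 1 to 10 rows; each row is the pose to reach, as a shift and turn from the pose commanded when the call began, along the tool's axes at that moment; what a row does not reach only later rows make up. A row lasts 1/12 s, in which the tool goes at most 41.7 mm and 7.16 degrees, less where a joint would pass 70% of its speed; a pose out of reach is approached as far as the arm can. A call with a gripper value outside its range is refused whole. OPENING is the finger opening in m, from 0 to 0.087, set as the call begins (- or left out, the last holds). The fingers move at their own pace and stop on an object; FORCE is the grip in N (left out, the last holds). Time passes only in rows, so rows that repeat a pose let the fingers close. It gives the time, the measured TCP pose, the force, the opening and the grip force at its end, in the units of the state.
- ctrl.get_state(): the state, without advancing time (a new reading comes with each control period).
- ctrl.get_image(name): name is "scene" or "top"; returns a dict with "image" (384x512x3 uint8, red, green, blue), "K" (3x3 intrinsics, pixels), "k1" (the pictures are not rectified: a ray, as slopes to the right and down, at radius r is drawn at 1 + k1 r^2 times it, then the intrinsics apply), "world_to_cam" (4x4, takes a point from world to camera coordinates). Camera axes: x right, y down, z forward; pixel columns grow to the right and rows downward; lengths in m; the calibration is good to about 2 mm. A picture is of the moment at which its call begins. There is no depth.
- ctrl.close_job(): hands the job in; it is judged then, once.
The state is a dict: "time": time; "joint_positions": joint angles; "qd": joint speeds; "joint_torque": joint torques, N m; "position": TCP position; "tool_rot": TCP orientation; "ft_force": force on the tool from outside, world axes, zero at the start; "torque": the same for the moment, N m; "grip_width": opening from 0.0 (shut) to 1.0 (fully open); "grip_force": force on a finger pad.
Only numpy, scipy, OpenCV 4.12 (cv2) and the standard library are available. Lean on these libraries where they do the work, as an engineer would, in place of code of your own. Each camera call takes 0.05 s, during which the arm holds its last target. There are 200 camera calls.

## Working session

There is one attempt and no reset: what is moved stays moved. The work goes in short steps, Python scripts to look and compute and a shell command to move; the robot and the scene stay as the last step left them, time stands still between calls to the robot, and variables do not carry over. Pictures are saved under pics/ and viewed, at most 14 in all, crops included, and the job is handed in when it is done.

```bash
mkdir -p pics
cat > h.py <<'E'
import numpy as np, cv2
from bench import ctrl
def look(name):
    d=ctrl.get_image(name); return d
def save(d,fn): cv2.imwrite('pics/'+fn,cv2.cvtColor(d['image'],cv2.COLOR_RGB2BGR))
def cast(d,u,v,z):
    K=np.array(d['K']);T=np.array(d['world_to_cam']);k=d['k1']
    m=np.array([(u-K[0,2])/K[0,0],(v-K[1,2])/K[1,1]]);s=m.copy()
    for _ in range(20): s=m/(1+k*(s@s))
    R=T[:3,:3];c=-R.T@T[:3,3];r=R.T@np.array([s[0],s[1],1.])
    return c+r*(z-c[2])/r[2]
E
python3 - <<'E'
from h import *
import numpy as np
for n in('scene','top'):
    d=look(n);save(d,n+'0.png');T=d['world_to_cam'];print(n,np.round(-T[:3,:3].T@T[:3,3],3))
    for u,v in((0,0),(511,0),(0,383),(511,383)):print(np.round(cast(d,u,v,0),2))
s=ctrl.get_state();print(s)
E
```

```text
scene [ 0.027 -0.613  0.75 ]
[0.68 3.51 0.  ]
[3.67 0.6  0.  ]
[-0.13 -0.02  0.  ]
[ 0.61 -0.66  0.  ]
top [0.228 0.035 1.638]
[1.3  1.06 0.  ]
[ 1.31 -0.94  0.  ]
[-0.11  0.91  0.  ]
[-0.11 -0.8   0.  ]
{'time': 0.1, 'joint_positions': array([-1.22488963,  0.32175178, -0.07006734,  1.45156103,  0.02258112,
        1.37079925, -0.0569108 ]), 'qd': array([ 0.00168564, -0.00150746, -0.00201043, -0.00421448, -0.00047557,
        0.00067251,  0.00112707]), 'joint_torque': array([-8.37840184e-05, -4.92569697e+01, -4.05725967e-01, -3.13402498e+01,
       -6.42299443e-02,  3.94159800e-02,  6.86020371e-05]), 'position': array([0.21162557, 0.61405597, 0.22156483]), 'tool_rot': array([-5.18783558e-01, -3.09825188e+00,  2.70274433e-03]), 'ft_force': array([-0.11946311, -0.28202867,  0.56532942]), 'torque': array([-0.05295273,  0.02937317, -0.02266251]), 'grip_force': 0.0, 'grip_width': 1.000587048246663}
```

View pics/scene0.png

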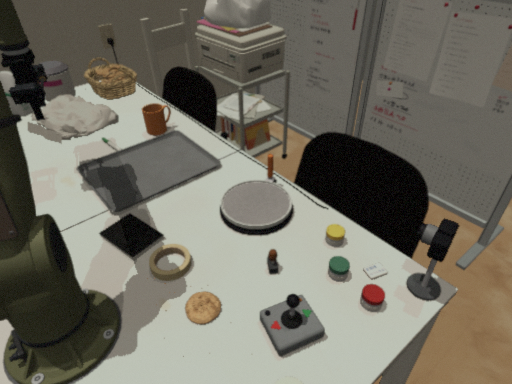

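View pics/top0.png

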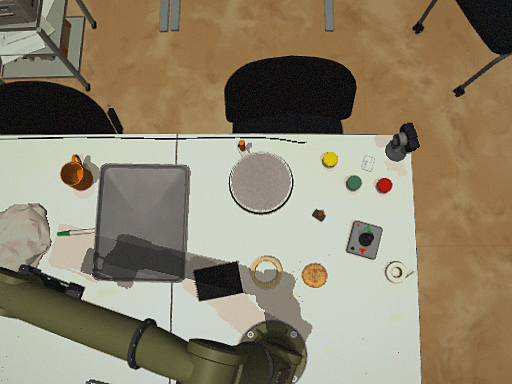

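The pictures show three tins: red (384,185), green (354,183) and yellow (330,159) in top. The platter is at (261,182) with its handle at (242,146), the remote at (365,240), the tray at (143,222), the stamp at (319,214) and the sachet at (368,163).

```bash
cat >> h.py <<'E'
BOX={'scene':(160,140,450,384),'top':(200,135,420,290)}
def blobs(d,name):
    im=d['image'];h=cv2.cvtColor(im,cv2.COLOR_RGB2HSV);x0,y0,x1,y1=BOX[name]
    R={'red':[((0,150,70),(6,255,255)),((172,150,70),(180,255,255))],'green':[((65,70,40),(95,255,255))],'yellow':[((20,120,90),(34,255,255))],'orange':[((5,170,90),(18,255,255))]}
    out={}
    for c,rs in R.items():
        m=sum(cv2.inRange(h,a,b) for a,b in rs);k=np.zeros_like(m);k[y0:y1,x0:x1]=255;m&=k
        n,l,st,ce=cv2.connectedComponentsWithStats(m)
        out[c]=[(int(st[i,4]),*np.round(ce[i],1),*st[i,:4]) for i in range(1,n) if st[i,4]>8]
    return out
def tins(z=.04,cams=('top','scene')):
    for n in cams:
        d=look(n);b=blobs(d,n)
        for c in ('red','green','yellow'):
            for t in b[c]:print(n,c,t[0],np.round(t[1:3],1),np.round(cast(d,t[1],t[2],z)[:2],3))
    return d
E
python3 - <<'E'
from h import *
for n in('top','scene'):
    d=look(n);b=blobs(d,n)
    for c,l in b.items():
        for t in l:print(n,c,[float(x) for x in t],np.round(cast(d,t[1],t[2],.036)[:2],3))
    g=cv2.cvtColor(d['image'],cv2.COLOR_RGB2HSV)
    # platter: brownish grey ellipse
    m=cv2.inRange(g,(0,0,60),(180,70,190))
    cs,_=cv2.findContours(m,cv2.RETR_EXTERNAL,cv2.CHAIN_APPROX_NONE)
    for c in cs:
        a=cv2.contourArea(c)
        if a>500:
            e=cv2.minAreaRect(c);print(n,'grey',a,np.round(e[0],1),np.round(e[1],1),round(e[2],1),'z35',np.round(cast(d,*e[0],.035)[:2],3),'corners', [np.round(cast(d,*p,.035)[:2],3).tolist() for p in cv2.boxPoints(e)])
    k=cv2.inRange(g,(0,0,0),(180,255,40));cs,_=cv2.findContours(k,cv2.RETR_EXTERNAL,cv2.CHAIN_APPROX_NONE)
    for c in cs:
        a=cv2.contourArea(c)
        if 30<a<2500:
            (u,v),r=cv2.minEnclosingCircle(c);print(n,'dark',a,round(u),round(v),round(r,1),np.round(cast(d,u,v,.1)[:2],3))
d=look('top');cv2.imwrite('pics/tc.png',cv2.resize(cv2.cvtColor(d['image'],cv2.COLOR_RGB2BGR)[135:280,220:420],None,fx=4,fy=4,interpolation=cv2.INTER_CUBIC))
E
```

```text
top red [160.0, 384.4, 184.8, 378.0, 178.0, 14.0, 15.0] [ 0.561 -0.382]
top red [22.0, 362.2, 250.1, 360.0, 248.0, 6.0, 6.0] [ 0.342 -0.298]
top green [154.0, 353.6, 182.4, 347.0, 176.0, 14.0, 14.0] [ 0.569 -0.277]
top green [17.0, 367.7, 228.4, 365.0, 226.0, 6.0, 5.0] [ 0.413 -0.319]
top yellow [163.0, 329.6, 158.6, 323.0, 152.0, 14.0, 14.0] [ 0.651 -0.197]
top yellow [10.0, 256.1, 261.7, 253.0, 259.0, 7.0, 6.0] [0.304 0.05 ]
top orange [38.0, 241.2, 144.5, 239.0, 140.0, 5.0, 10.0] [0.7   0.103]
top orange [18.0, 319.9, 213.3, 318.0, 211.0, 5.0, 5.0] [ 0.464 -0.161]
top orange [10.0, 323.4, 270.0, 322.0, 267.0, 4.0, 6.0] [ 0.277 -0.169]
top orange [16.0, 303.6, 277.8, 302.0, 271.0, 6.0, 14.0] [ 0.252 -0.104]
top grey 1020.5 [363.8 239.3] [31.8 35.2] 14.0 z35 [ 0.377 -0.305] corners [[0.334, -0.238], [0.447, -0.27], [0.421, -0.373], [0.308, -0.34]]
top grey 2825.0 [ 37.5 243. ] [80. 75.] 90.0 z35 [0.359 0.785] corners [[0.494, 0.933], [0.495, 0.664], [0.229, 0.646], [0.222, 0.908]]
top grey 2874.5 [260.9 180.8] [64.3 68.3] 14.5 z35 [0.574 0.035] corners [[0.488, 0.167], [0.717, 0.113
[... 1544 characters left out ...]
5 38.9] 45.0 z35 [ 0.248 -0.161] corners [[0.203, -0.123], [0.29, -0.101], [0.293, -0.199], [0.211, -0.213]]
scene grey 111728.0 [258.5 191.5] [383. 505.] 90.0 z35 [0.606 0.064] corners [[0.689, 3.288], [3.503, 0.547], [0.587, -0.656], [-0.113, -0.055]]
scene dark 79.5 30 364 12.9 [-0.061 -0.097]
scene dark 226.0 291 320 10.2 [ 0.343 -0.337]
scene dark 120.0 92 339 42.5 [ 0.037 -0.124]
scene dark 103.0 293 301 6.3 [ 0.375 -0.309]
scene dark 643.5 443 240 21.1 [ 0.757 -0.417]
scene dark 1314.0 131 234 30.0 [0.214 0.082]
scene dark 267.5 256 213 34.6 [ 0.491 -0.061]
scene dark 2108.0 192 100 37.3 [0.737 0.616]
scene dark 1580.5 22 86 38.3 [0.268 1.2  ]
scene dark 951.5 11 25 27.0 [0.482 2.221]
```

View pics/tc.png

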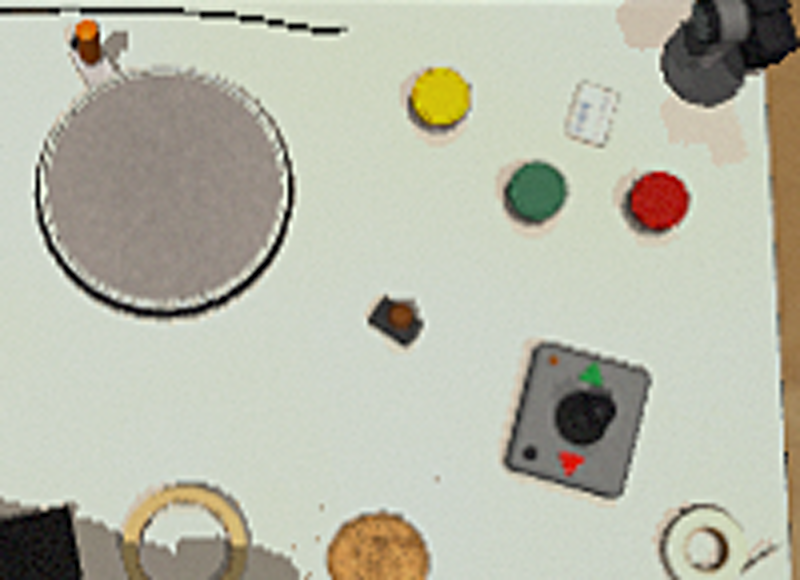

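Run:
```python
from h import *
for n,seed in(('top',(261,183)),('scene',(257,204))):
    d=look(n);im=cv2.GaussianBlur(d['image'],(3,3),0)
    m=np.zeros((386,514),np.uint8)
    cv2.floodFill(im.copy(),m,seed,0,(14,)*3,(14,)*3,cv2.FLOODFILL_FIXED_RANGE|cv2.FLOODFILL_MASK_ONLY|(255<<8))
    m=m[1:-1,1:-1];m=cv2.morphologyEx(m,cv2.MORPH_OPEN,np.ones((5,5)))
    c=max(cv2.findContours(m,cv2.RETR_EXTERNAL,cv2.CHAIN_APPROX_NONE)[0],key=cv2.contourArea)
    w=np.array([cast(d,*p[0],.031)[:2] for p in c]);(cx,cy),r=cv2.minEnclosingCircle((w*1000).astype(np.float32))
    print(n,cv2.contourArea(c),'circle',cx,cy,r,'mean',w.mean(0), (w.max(0)+w.min(0))/2)
    h=cv2.cvtColor(d['image'],cv2.COLOR_RGB2HSV)
    g=cv2.inRange(h,(3,130,60),(20,255,255))
    b=(230,130,255,165) if n=='top' else (255,140,285,190)
    ys,xs=np.nonzero(g[b[1]:b[3],b[0]:b[2]]);ys+=b[1];xs+=b[0]
    for y in sorted(set(ys)):print(y,xs[ys==y].min(),xs[ys==y].max(),end='; ')
    print()
d=look('top')
for q in((104,164),(188,167),(183,282),(95,278)):print('tray',np.round(cast(d,*q,.018)[:2],3))
for q in((368,163),):print('sachet',np.round(cast(d,*q,.009)[:2],3))
for z in(.118,.036):print('h',cast(d,241.7,142.5,z)[:2],cast(d,242,149,z)[:2])
d=look('scene');print('camera foot',cast(d,424,287,0)[:2], 'handle',cast(d,270.5,156,.118),cast(d,270,180,.036),'sachet',cast(d,374,270,.009)[:2])
```

```text
top 2433.0 circle 574.3406982421875 38.876220703125 98.38951110839844 mean [0.57570998 0.03826896] [0.5748298 0.0386843]
140 240 243; 141 239 243; 142 239 243; 143 239 243; 144 239 244; 145 240 244; 146 239 244; 147 240 244; 148 240 244; 149 240 244; 150 242 243; 
scene 2187.0 circle 577.4283447265625 40.16583251953125 101.1758041381836 mean [0.57359373 0.03938854] [0.57577738 0.04132622]
140 255 255; 154 268 271; 155 268 272; 156 268 272; 157 268 272; 158 268 272; 159 268 272; 160 268 272; 161 268 272; 162 268 272; 163 268 272; 164 268 272; 165 268 272; 166 268 272; 167 268 272; 168 268 272; 169 268 272; 170 268 271; 171 268 271; 172 268 271; 173 268 271; 174 268 271; 175 268 271; 176 269 271; 
tray [0.635 0.578]
tray [0.625 0.285]
tray [0.237 0.29 ]
tray [0.246 0.585]
sachet [ 0.644 -0.335]
h [0.68227135 0.09816975] [0.66045617 0.09694961]
h [0.70678402 0.10156373] [0.68379213 0.10027778]
camera foot [ 0.69211958 -0.43694245] handle [0.6777855 0.0914495 0.118    ] [0.6694727  0.08308652 0.036     ] sachet [ 0.63823739 -0.33329751]
```

The platter centre is about (0.575, 0.039), the handle is at a bearing of about 28°, and the tray centre is about (0.436, 0.434). First I level the yaw so that tool x = −X, y = Y, z = −Z, then go above yellow.

```bash
python3 -m handwheel '[{"wz":-7},{"wz":-14},{"wz":-19},{"wz":-19}]' 0.075 15
python3 -m handwheel '[{"x":-0.15,"y":-0.3},{"x":-0.15,"y":-0.3},{"x":-0.15,"y":-0.3},{"x":-0.15,"y":-0.3},{"x":-0.15,"y":-0.3},{"x":-0.15,"y":-0.3},{"x":-0.15,"y":-0.3},{"x":-0.15,"y":-0.3},{"x":-0.15,"y":-0.3},{"x":-0.15,"y":-0.3}]'
```

```text
invalid input at $[0]: expected keys x, y, z, wx, wy, wz
invalid input at $[0]: expected keys x, y, z, wx, wy, wz
```

```bash
python3 -m handwheel '[{"x":0,"y":0,"z":0,"wx":0,"wy":0,"wz":-7},{"x":0,"y":0,"z":0,"wx":0,"wy":0,"wz":-14},{"x":0,"y":0,"z":0,"wx":0,"wy":0,"wz":-19},{"x":0,"y":0,"z":0,"wx":0,"wy":0,"wz":-19}]' 0.075 15
python3 -m handwheel '[{"x":-0.02,"y":-0.04,"z":0,"wx":0,"wy":0,"wz":0},{"x":-0.04,"y":-0.07,"z":0,"wx":0,"wy":0,"wz":0},{"x":-0.06,"y":-0.1,"z":0,"wx":0,"wy":0,"wz":0},{"x":-0.15,"y":-0.3,"z":0,"wx":0,"wy":0,"wz":0},{"x":-0.15,"y":-0.3,"z":0,"wx":0,"wy":0,"wz":0},{"x":-0.15,"y":-0.3,"z":0,"wx":0,"wy":0,"wz":0},{"x":-0.15,"y":-0.3,"z":0,"wx":0,"wy":0,"wz":0},{"x":-0.15,"y":-0.3,"z":0,"wx":0,"wy":0,"wz":0},{"x":-0.15,"y":-0.3,"z":0,"wx":0,"wy":0,"wz":0},{"x":-0.15,"y":-0.3,"z":0,"wx":0,"wy":0,"wz":0}]'
```

```text
time: 0.78
position: [0.2118, 0.6145, 0.2226]
tool_rot: [0.003, -3.142, -0.0]
ft_force: [0.4, 0.8, 1.1]
grip_width: 0.875
grip_force: 0.0
time: 1.62
position: [0.364, 0.3107, 0.2231]
tool_rot: [0.016, 3.14, 0.0]
ft_force: [0.9, -0.7, -0.2]
grip_width: 0.863
grip_force: 0.0
```

```bash
python3 -m handwheel '[{"x":-0.02,"y":-0.036,"z":0,"wx":0,"wy":0,"wz":0},{"x":-0.185,"y":-0.333,"z":0,"wx":0,"wy":0,"wz":0},{"x":-0.185,"y":-0.333,"z":0,"wx":0,"wy":0,"wz":0},{"x":-0.185,"y":-0.333,"z":0,"wx":0,"wy":0,"wz":0},{"x":-0.185,"y":-0.333,"z":0,"wx":0,"wy":0,"wz":0},{"x":-0.185,"y":-0.333,"z":0,"wx":0,"wy":0,"wz":0},{"x":-0.185,"y":-0.333,"z":0,"wx":0,"wy":0,"wz":0},{"x":-0.185,"y":-0.333,"z":0,"wx":0,"wy":0,"wz":0},{"x":-0.185,"y":-0.333,"z":0,"wx":0,"wy":0,"wz":0},{"x":-0.185,"y":-0.333,"z":0,"wx":0,"wy":0,"wz":0}]'
python3 -m handwheel '[{"x":-0.098,"y":-0.177,"z":0,"wx":0,"wy":0,"wz":0},{"x":-0.098,"y":-0.177,"z":0,"wx":0,"wy":0,"wz":0},{"x":-0.098,"y":-0.177,"z":0,"wx":0,"wy":0,"wz":0},{"x":-0.098,"y":-0.177,"z":0,"wx":0,"wy":0,"wz":0},{"x":-0.098,"y":-0.177,"z":0.08,"wx":0,"wy":0,"wz":0},{"x":-0.098,"y":-0.177,"z":0.12,"wx":0,"wy":0,"wz":0},{"x":-0.098,"y":-0.177,"z":0.12,"wx":0,"wy":0,"wz":0},{"x":-0.098,"y":-0.177,"z":0.12,"wx":0,"wy":0,"wz":0}]'
python3 - <<'E'
from h import *
save(tins(),'s1.png')
E
```

```text
time: 2.45
position: [0.5493, -0.0253, 0.2229]
tool_rot: [0.015, 3.139, -0.007]
ft_force: [-0.7, 0.3, 0.2]
grip_width: 0.858
grip_force: 0.0
time: 3.12
position: [0.6402, -0.1935, 0.0927]
tool_rot: [-0.003, -3.127, -0.004]
ft_force: [-3.5, 2.3, -1.8]
grip_width: 0.863
grip_force: 0.0
top red 159 [384.4 184.7] [ 0.561 -0.381]
top red 22 [362.2 250.1] [ 0.341 -0.298]
top green 154 [353.6 182.4] [ 0.568 -0.276]
top green 17 [367.6 228.4] [ 0.413 -0.318]
scene red 331 [372.7 294.1] [ 0.554 -0.384]
scene red 38 [275.3 325.5] [ 0.337 -0.3  ]
scene green 266 [338.6 264.7] [ 0.562 -0.28 ]
scene green 35 [306.5 312.4] [ 0.409 -0.32 ]
scene yellow 235 [334.8 231.5] [ 0.642 -0.201]
```

View pics/s1.png

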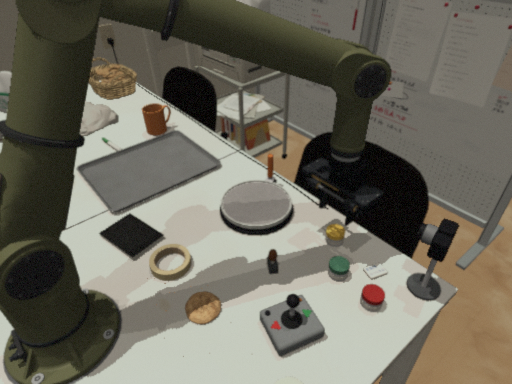

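The gripper stands over the yellow tin at (335,235); the other items are undisturbed.

```bash
python3 -m handwheel '[{"x":-0.001,"y":-0.005,"z":0.03,"wx":0,"wy":0,"wz":0},{"x":-0.001,"y":-0.005,"z":0.06,"wx":0,"wy":0,"wz":0},{"x":-0.001,"y":-0.005,"z":0.08,"wx":0,"wy":0,"wz":0},{"x":-0.001,"y":-0.005,"z":0.092,"wx":0,"wy":0,"wz":0},{"x":-0.001,"y":-0.005,"z":0.092,"wx":0,"wy":0,"wz":0},{"x":-0.001,"y":-0.005,"z":0.092,"wx":0,"wy":0,"wz":0}]'
python3 -m handwheel '[{"x":0,"y":0,"z":0,"wx":0,"wy":0,"wz":0},{"x":0,"y":0,"z":0,"wx":0,"wy":0,"wz":0},{"x":0,"y":0,"z":0,"wx":0,"wy":0,"wz":0},{"x":0,"y":0,"z":0,"wx":0,"wy":0,"wz":0},{"x":0,"y":0,"z":0,"wx":0,"wy":0,"wz":0},{"x":0,"y":0,"z":0,"wx":0,"wy":0,"wz":0}]' 0.03 15
```

```text
time: 3.72
position: [0.6474, -0.1998, 0.0128]
tool_rot: [-0.001, 3.139, -0.0]
ft_force: [0.6, -0.7, 0.7]
grip_width: 0.861
grip_force: 0.0
time: 4.22
position: [0.6462, -0.2, 0.0113]
tool_rot: [-0.0, 3.141, 0.001]
ft_force: [-0.9, 0.8, 3.6]
grip_width: 0.572
grip_force: 15.0
```

```bash
python3 -m handwheel '[{"x":0,"y":0,"z":-0.03,"wx":0,"wy":0,"wz":0},{"x":0,"y":0,"z":-0.07,"wx":0,"wy":0,"wz":0},{"x":0.01,"y":0.03,"z":-0.1,"wx":0,"wy":0,"wz":0},{"x":0.018,"y":0.065,"z":-0.11,"wx":0,"wy":0,"wz":0},{"x":0.026,"y":0.1,"z":-0.11,"wx":0,"wy":0,"wz":0},{"x":0.034,"y":0.135,"z":-0.11,"wx":0,"wy":0,"wz":0},{"x":0.042,"y":0.17,"z":-0.11,"wx":0,"wy":0,"wz":0},{"x":0.05,"y":0.205,"z":-0.11,"wx":0,"wy":0,"wz":0},{"x":0.058,"y":0.24,"z":-0.11,"wx":0,"wy":0,"wz":0},{"x":0.064,"y":0.27,"z":-0.11,"wx":0,"wy":0,"wz":0}]'
python3 -m handwheel '[{"x":0.005,"y":0.017,"z":0,"wx":0,"wy":0,"wz":0},{"x":0.005,"y":0.017,"z":0.02,"wx":0,"wy":0,"wz":0},{"x":0.005,"y":0.017,"z":0.04,"wx":0,"wy":0,"wz":0},{"x":0.005,"y":0.017,"z":0.06,"wx":0,"wy":0,"wz":0},{"x":0.005,"y":0.017,"z":0.07,"wx":0,"wy":0,"wz":0},{"x":0.005,"y":0.017,"z":0.075,"wx":0,"wy":0,"wz":0},{"x":0.005,"y":0.017,"z":0.079,"wx":0,"wy":0,"wz":0},{"x":0.005,"y":0.017,"z":0.079,"wx":0,"wy":0,"wz":0},{"x":0.005,"y":0.017,"z":0.079,"wx":0,"wy":0,"wz":0}]'
```

```text
time: 5.05
position: [0.5804, 0.072, 0.1202]
tool_rot: [0.002, -3.141, -0.001]
ft_force: [1.6, 1.1, -1.5]
grip_width: 0.569
grip_force: 15.0
time: 5.8
position: [0.5775, 0.0864, 0.0424]
tool_rot: [0.001, 3.14, 0.001]
ft_force: [-0.2, 0.4, -1.1]
grip_width: 0.567
grip_force: 15.0
```

```bash
python3 -m handwheel '[{"x":0,"y":0,"z":0.001,"wx":0,"wy":0,"wz":0},{"x":0,"y":0,"z":0.0015,"wx":0,"wy":0,"wz":0},{"x":0,"y":0,"z":0.0015,"wx":0,"wy":0,"wz":0}]'
python3 -m handwheel '[{"x":0,"y":0,"z":0,"wx":0,"wy":0,"wz":0},{"x":0,"y":0,"z":0,"wx":0,"wy":0,"wz":0},{"x":0,"y":0,"z":0,"wx":0,"wy":0,"wz":0},{"x":0,"y":0,"z":-0.03,"wx":0,"wy":0,"wz":0},{"x":0,"y":0,"z":-0.06,"wx":0,"wy":0,"wz":0},{"x":0,"y":0,"z":-0.09,"wx":0,"wy":0,"wz":0},{"x":0,"y":0,"z":-0.1,"wx":0,"wy":0,"wz":0}]' 0.072
python3 -m handwheel '[{"x":0.003,"y":-0.04,"z":0,"wx":0,"wy":0,"wz":0},{"x":0.011,"y":-0.365,"z":0.03,"wx":0,"wy":0,"wz":0},{"x":0.011,"y":-0.365,"z":0.03,"wx":0,"wy":0,"wz":0},{"x":0.011,"y":-0.365,"z":0.03,"wx":0,"wy":0,"wz":0},{"x":0.011,"y":-0.365,"z":0.03,"wx":0,"wy":0,"wz":0},{"x":0.011,"y":-0.365,"z":0.03,"wx":0,"wy":0,"wz":0},{"x":0.011,"y":-0.365,"z":0.03,"wx":0,"wy":0,"wz":0},{"x":0.011,"y":-0.365,"z":0.03,"wx":0,"wy":0,"wz":0},{"x":0.011,"y":-0.365,"z":0.03,"wx":0,"wy":0,"wz":0},{"x":0.011,"y":-0.365,"z":0.03,"wx":0,"wy":0,"wz":0}]'
python3 - <<'E'
from h import *
tins()
E
```

```text
time: 6.05
position: [0.5775, 0.0866, 0.0412]
tool_rot: [0.0, 3.14, 0.001]
ft_force: [-1.3, -0.1, 3.5]
grip_width: 0.569
grip_force: 15.0
time: 6.63
position: [0.5791, 0.0867, 0.1445]
tool_rot: [0.001, 3.135, 0.003]
ft_force: [0.9, 0.6, 1.4]
grip_width: 0.822
grip_force: 0.0
time: 7.47
position: [0.5617, -0.2886, 0.1093]
tool_rot: [-0.018, -3.139, 0.01]
ft_force: [-1.3, -0.6, 0.1]
grip_width: 0.83
grip_force: 0.0
top red 34 [387.3 188.8] [ 0.547 -0.39 ]
top red 22 [362.2 250.1] [ 0.341 -0.298]
top green 18 [367.6 228.4] [ 0.413 -0.318]
top yellow 179 [245.8 176.1] [0.588 0.086]
top yellow 13 [255.  262.8] [0.3   0.054]
scene red 346 [372.7 294.2] [ 0.554 -0.384]
scene red 39 [275.4 325.2] [ 0.338 -0.299]
scene green 253 [338.9 265. ] [ 0.562 -0.282]
scene green 36 [306.2 312.3] [ 0.408 -0.32 ]
scene yellow 158 [247.3 184.6] [0.598 0.108]
```

```bash
python3 -m handwheel '[{"x":0,"y":0,"z":0.03,"wx":0,"wy":0,"wz":0},{"x":0,"y":0,"z":0.06,"wx":0,"wy":0,"wz":0},{"x":0,"y":0,"z":0.085,"wx":0,"wy":0,"wz":0},{"x":0,"y":0,"z":0.099,"wx":0,"wy":0,"wz":0},{"x":0,"y":0,"z":0.099,"wx":0,"wy":0,"wz":0},{"x":0,"y":0,"z":0.099,"wx":0,"wy":0,"wz":0}]'
python3 -m handwheel '[{"x":0,"y":0,"z":0,"wx":0,"wy":0,"wz":0},{"x":0,"y":0,"z":0,"wx":0,"wy":0,"wz":0},{"x":0,"y":0,"z":0,"wx":0,"wy":0,"wz":0},{"x":0,"y":0,"z":0,"wx":0,"wy":0,"wz":0},{"x":0,"y":0,"z":0,"wx":0,"wy":0,"wz":0}]' 0.03 15
```

```text
time: 8.07
position: [0.5658, -0.2773, 0.0109]
tool_rot: [0.002, -3.141, -0.001]
ft_force: [0.2, 1.0, 1.3]
grip_width: 0.829
grip_force: 0.0
time: 8.48
position: [0.5663, -0.2785, 0.0121]
tool_rot: [0.0, 3.14, 0.0]
ft_force: [-0.6, 0.9, 2.7]
grip_width: 0.568
grip_force: 15.0
```

```bash
python3 -m handwheel '[{"x":0,"y":0,"z":-0.03,"wx":0,"wy":0,"wz":0},{"x":0,"y":0,"z":-0.07,"wx":0,"wy":0,"wz":0},{"x":0.004,"y":0.03,"z":-0.1,"wx":0,"wy":0,"wz":0},{"x":0.008,"y":0.065,"z":-0.11,"wx":0,"wy":0,"wz":0},{"x":0.012,"y":0.1,"z":-0.11,"wx":0,"wy":0,"wz":0},{"x":0.016,"y":0.135,"z":-0.11,"wx":0,"wy":0,"wz":0},{"x":0.02,"y":0.17,"z":-0.11,"wx":0,"wy":0,"wz":0},{"x":0.024,"y":0.205,"z":-0.11,"wx":0,"wy":0,"wz":0},{"x":0.028,"y":0.24,"z":-0.11,"wx":0,"wy":0,"wz":0},{"x":0.031,"y":0.275,"z":-0.11,"wx":0,"wy":0,"wz":0}]'
python3 -m handwheel '[{"x":0.003,"y":0.02,"z":0,"wx":0,"wy":0,"wz":0},{"x":0.003,"y":0.02,"z":0.02,"wx":0,"wy":0,"wz":0},{"x":0.003,"y":0.02,"z":0.04,"wx":0,"wy":0,"wz":0},{"x":0.003,"y":0.02,"z":0.06,"wx":0,"wy":0,"wz":0},{"x":0.003,"y":0.02,"z":0.07,"wx":0,"wy":0,"wz":0},{"x":0.003,"y":0.02,"z":0.076,"wx":0,"wy":0,"wz":0},{"x":0.003,"y":0.02,"z":0.08,"wx":0,"wy":0,"wz":0},{"x":0.003,"y":0.02,"z":0.081,"wx":0,"wy":0,"wz":0},{"x":0.003,"y":0.02,"z":0.081,"wx":0,"wy":0,"wz":0}]'
python3 -m handwheel '[{"x":0,"y":0,"z":0,"wx":0,"wy":0,"wz":0},{"x":0,"y":0,"z":0,"wx":0,"wy":0,"wz":0},{"x":0,"y":0,"z":0,"wx":0,"wy":0,"wz":0},{"x":0,"y":0,"z":-0.03,"wx":0,"wy":0,"wz":0},{"x":0,"y":0,"z":-0.06,"wx":0,"wy":0,"wz":0},{"x":0,"y":0,"z":-0.09,"wx":0,"wy":0,"wz":0},{"x":0,"y":0,"z":-0.1,"wx":0,"wy":0,"wz":0}]' 0.072
python3 -m handwheel '[{"x":0,"y":-0.04,"z":0,"wx":0,"wy":0,"wz":0},{"x":-0.025,"y":-0.4,"z":0,"wx":0,"wy":0,"wz":0},{"x":-0.025,"y":-0.4,"z":0,"wx":0,"wy":0,"wz":0},{"x":-0.025,"y":-0.4,"z":0,"wx":0,"wy":0,"wz":0},{"x":-0.025,"y":-0.4,"z":0,"wx":0,"wy":0,"wz":0},{"x":-0.025,"y":-0.4,"z":0,"wx":0,"wy":0,"wz":0},{"x":-0.025,"y":-0.4,"z":0,"wx":0,"wy":0,"wz":0},{"x":-0.025,"y":-0.4,"z":0,"wx":0,"wy":0,"wz":0},{"x":-0.025,"y":-0.4,"z":0,"wx":0,"wy":0,"wz":0},{"x":-0.025,"y":-0.4,"z":0,"wx":0,"wy":0,"wz":0}]'
python3 - <<'E'
from h import *
tins()
E
```

```text
time: 9.32
position: [0.5338, -0.002, 0.1212]
tool_rot: [0.001, 3.142, 0.001]
ft_force: [0.8, 0.6, -0.3]
grip_width: 0.572
grip_force: 15.0
time: 10.07
position: [0.5324, 0.0159, 0.0415]
tool_rot: [0.001, 3.141, 0.0]
ft_force: [-2.4, -1.4, 2.7]
grip_width: 0.573
grip_force: 15.0
time: 10.65
position: [0.5345, 0.0166, 0.1446]
tool_rot: [0.001, 3.134, 0.003]
ft_force: [0.7, 0.2, 0.7]
grip_width: 0.822
grip_force: 0.0
time: 11.48
position: [0.5554, -0.3882, 0.1396]
tool_rot: [-0.005, -3.141, 0.004]
ft_force: [0.1, -0.3, 0.7]
grip_width: 0.829
grip_force: 0.0
top red 11 [363.1 250.8] [ 0.339 -0.3  ]
top green 171 [267.1 190.4] [0.54  0.015]
top yellow 176 [245.7 176.2] [0.588 0.087]
top yellow 10 [254.9 262.9] [0.3   0.054]
scene red 325 [373.3 294. ] [ 0.555 -0.384]
scene red 38 [275.3 325.3] [ 0.338 -0.299]
scene green 175 [250.3 202.5] [0.55  0.037]
scene green 34 [306.5 312.5] [ 0.409 -0.321]
scene yellow 158 [247.1 184.7] [0.597 0.108]
```

```bash
python3 -m handwheel '[{"x":0,"y":0.001,"z":0.035,"wx":0,"wy":0,"wz":0},{"x":0,"y":0.001,"z":0.07,"wx":0,"wy":0,"wz":0},{"x":0,"y":0.001,"z":0.1,"wx":0,"wy":0,"wz":0},{"x":0,"y":0.001,"z":0.12,"wx":0,"wy":0,"wz":0},{"x":0,"y":0.001,"z":0.129,"wx":0,"wy":0,"wz":0},{"x":0,"y":0.001,"z":0.129,"wx":0,"wy":0,"wz":0},{"x":0,"y":0.001,"z":0.129,"wx":0,"wy":0,"wz":0}]'
python3 -m handwheel '[{"x":0,"y":0,"z":0,"wx":0,"wy":0,"wz":0},{"x":0,"y":0,"z":0,"wx":0,"wy":0,"wz":0},{"x":0,"y":0,"z":0,"wx":0,"wy":0,"wz":0},{"x":0,"y":0,"z":0,"wx":0,"wy":0,"wz":0},{"x":0,"y":0,"z":0,"wx":0,"wy":0,"wz":0}]' 0.03 15
```

```text
time: 12.17
position: [0.5571, -0.3822, 0.0115]
tool_rot: [-0.001, 3.141, -0.0]
ft_force: [0.1, -0.4, 1.1]
grip_width: 0.825
grip_force: 0.0
time: 12.58
position: [0.5571, -0.3826, 0.012]
tool_rot: [0.0, 3.14, -0.0]
ft_force: [-0.3, 1.0, 2.9]
grip_width: 0.573
grip_force: 15.0
```

```bash
python3 -m handwheel '[{"x":0,"y":0,"z":-0.03,"wx":0,"wy":0,"wz":0},{"x":0,"y":0,"z":-0.07,"wx":0,"wy":0,"wz":0},{"x":-0.004,"y":0.03,"z":-0.1,"wx":0,"wy":0,"wz":0},{"x":-0.01,"y":0.065,"z":-0.115,"wx":0,"wy":0,"wz":0},{"x":-0.015,"y":0.1,"z":-0.115,"wx":0,"wy":0,"wz":0},{"x":-0.02,"y":0.135,"z":-0.115,"wx":0,"wy":0,"wz":0},{"x":-0.025,"y":0.17,"z":-0.115,"wx":0,"wy":0,"wz":0},{"x":-0.03,"y":0.205,"z":-0.115,"wx":0,"wy":0,"wz":0},{"x":-0.035,"y":0.24,"z":-0.115,"wx":0,"wy":0,"wz":0},{"x":-0.04,"y":0.275,"z":-0.115,"wx":0,"wy":0,"wz":0}]'
python3 -m handwheel '[{"x":-0.005,"y":0.035,"z":0,"wx":0,"wy":0,"wz":0},{"x":-0.01,"y":0.07,"z":0,"wx":0,"wy":0,"wz":0},{"x":-0.015,"y":0.1,"z":0,"wx":0,"wy":0,"wz":0},{"x":-0.019,"y":0.121,"z":0,"wx":0,"wy":0,"wz":0},{"x":-0.019,"y":0.121,"z":0,"wx":0,"wy":0,"wz":0}]'
python3 -m handwheel '[{"x":0,"y":0,"z":0.02,"wx":0,"wy":0,"wz":0},{"x":0,"y":0,"z":0.04,"wx":0,"wy":0,"wz":0},{"x":0,"y":0,"z":0.06,"wx":0,"wy":0,"wz":0},{"x":0,"y":0,"z":0.075,"wx":0,"wy":0,"wz":0},{"x":0,"y":0,"z":0.082,"wx":0,"wy":0,"wz":0},{"x":0,"y":0,"z":0.085,"wx":0,"wy":0,"wz":0},{"x":0,"y":0,"z":0.086,"wx":0,"wy":0,"wz":0},{"x":0,"y":0,"z":0.086,"wx":0,"wy":0,"wz":0}]'
python3 -m handwheel '[{"x":0,"y":0,"z":0,"wx":0,"wy":0,"wz":0},{"x":0,"y":0,"z":0,"wx":0,"wy":0,"wz":0},{"x":0,"y":0,"z":0,"wx":0,"wy":0,"wz":0},{"x":0,"y":0,"z":-0.03,"wx":0,"wy":0,"wz":0},{"x":0,"y":0,"z":-0.06,"wx":0,"wy":0,"wz":0},{"x":0,"y":0,"z":-0.09,"wx":0,"wy":0,"wz":0},{"x":0,"y":0,"z":-0.13,"wx":0,"wy":0,"wz":0},{"x":0,"y":0,"z":-0.13,"wx":0,"wy":0,"wz":0}]' 0.072
python3 -m handwheel '[{"x":0,"y":-0.03,"z":0,"wx":0,"wy":0,"wz":0},{"x":0.23,"y":-0.32,"z":0,"wx":0,"wy":0,"wz":0},{"x":0.23,"y":-0.32,"z":0,"wx":0,"wy":0,"wz":0},{"x":0.23,"y":-0.32,"z":0,"wx":0,"wy":0,"wz":0},{"x":0.23,"y":-0.32,"z":0,"wx":0,"wy":0,"wz":0},{"x":0.23,"y":-0.32,"z":0,"wx":0,"wy":0,"wz":0},{"x":0.23,"y":-0.32,"z":0,"wx":0,"wy":0,"wz":0},{"x":0.23,"y":-0.32,"z":0,"wx":0,"wy":0,"wz":0},{"x":0.23,"y":-0.32,"z":0,"wx":0,"wy":0,"wz":0},{"x":0.23,"y":-0.32,"z":0,"wx":0,"wy":0,"wz":0}]' 0.05
python3 - <<'E'
from h import *
d=tins();cv2.imwrite('pics/s2.png',cv2.resize(cv2.cvtColor(d['image'],cv2.COLOR_RGB2BGR)[150:360,200:420],None,fx=2.7,fy=2.7))
E
```

```text
time: 13.42
position: [0.5965, -0.1058, 0.1262]
tool_rot: [0.0, 3.141, 0.001]
ft_force: [1.2, 0.1, -1.0]
grip_width: 0.569
grip_force: 15.0
time: 13.83
position: [0.6161, 0.0215, 0.1256]
tool_rot: [0.014, -3.141, -0.006]
ft_force: [-0.1, 0.7, -1.6]
grip_width: 0.575
grip_force: 15.0
time: 14.5
position: [0.6161, 0.0134, 0.0414]
tool_rot: [0.001, 3.141, 0.001]
ft_force: [-1.0, 0.6, 2.9]
grip_width: 0.569
grip_force: 15.0
time: 15.17
position: [0.6203, 0.0128, 0.1783]
tool_rot: [0.001, 3.129, 0.003]
ft_force: [2.1, -1.3, 1.0]
grip_width: 0.824
grip_force: 0.0
time: 16.0
position: [0.3835, -0.3087, 0.1702]
tool_rot: [0.003, 3.14, 0.0]
ft_force: [0.7, -0.3, -0.4]
grip_width: 0.58
grip_force: 0.0
top red 171 [267.9 165.2] [0.626 0.012]
top red 19 [362.3 249.9] [ 0.342 -0.298]
top green 173 [267.3 190.2] [0.541 0.014]
top yellow 174 [245.6 176.6] [0.587 0.087]
top yellow 20 [257.4 282.6] [0.236 0.046]
top yellow 18 [273.9 282.9] [ 0.236 -0.007]
scene red 156 [273.3 190.5] [0.638 0.034]
scene red 45 [275.4 325.3] [ 0.338 -0.3  ]
scene green 170 [250.6 202.4] [0.551 0.036]
scene green 37 [306.4 312. ] [ 0.409 -0.32 ]
scene yellow 156 [246.8 184.8] [0.596 0.108]
```

View pics/s2.png

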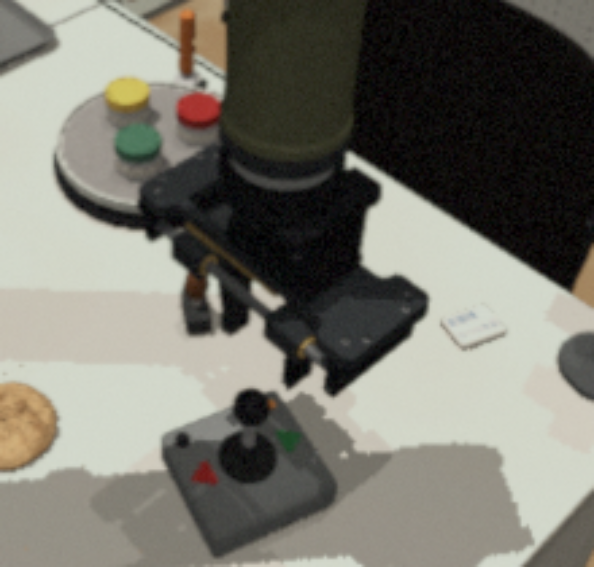

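The three tins stand on the platter, and the gripper is beside the stick knob at crop (251,407). Now I turn 16° and take the knob.

```bash
python3 -m handwheel '[{"x":0.01,"y":-0.003,"z":0,"wx":0,"wy":0,"wz":6},{"x":0.01,"y":-0.003,"z":0,"wx":0,"wy":0,"wz":12},{"x":0.01,"y":-0.003,"z":0.02,"wx":0,"wy":0,"wz":16},{"x":0.01,"y":-0.003,"z":0.05,"wx":0,"wy":0,"wz":16},{"x":0.01,"y":-0.003,"z":0.075,"wx":0,"wy":0,"wz":16},{"x":0.01,"y":-0.003,"z":0.0895,"wx":0,"wy":0,"wz":16},{"x":0.01,"y":-0.003,"z":0.0895,"wx":0,"wy":0,"wz":16},{"x":0.01,"y":-0.003,"z":0.0895,"wx":0,"wy":0,"wz":16}]' 0.05 25
python3 - <<'E'
from h import *
d=look('scene');cv2.imwrite('pics/s3.png',cv2.resize(cv2.cvtColor(d['image'],cv2.COLOR_RGB2BGR)[230:370,230:360],None,fx=4,fy=4))
E
```

```text
time: 16.77
position: [0.3753, -0.3094, 0.0803]
tool_rot: [-0.438, -3.109, 0.001]
ft_force: [-0.3, -1.1, 0.3]
grip_width: 0.577
grip_force: 0.0
```

View pics/s3.png

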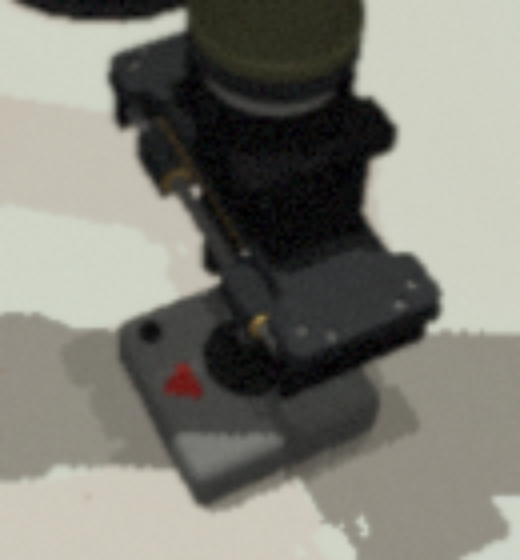

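The knob is between the fingers. I close on it and check.

```bash
python3 -m handwheel '[{"x":0,"y":0,"z":0,"wx":0,"wy":0,"wz":0},{"x":0,"y":0,"z":0,"wx":0,"wy":0,"wz":0},{"x":0,"y":0,"z":0,"wx":0,"wy":0,"wz":0},{"x":0,"y":0,"z":0,"wx":0,"wy":0,"wz":0},{"x":0,"y":0,"z":0,"wx":0,"wy":0,"wz":0},{"x":0,"y":0,"z":0,"wx":0,"wy":0,"wz":0}]' 0.015 25
```

```text
time: 17.32
position: [0.3761, -0.3095, 0.081]
tool_rot: [0.437, 3.11, 0.0]
ft_force: [0.3, 0.4, 3.2]
grip_width: 0.307
grip_force: 25.0
```

```bash
python3 -m handwheel '[{"x":-0.006,"y":0,"z":0.0003,"wx":0,"wy":0,"wz":0},{"x":-0.012,"y":0,"z":0.0012,"wx":0,"wy":0,"wz":0},{"x":-0.018,"y":0,"z":0.0025,"wx":0,"wy":0,"wz":0},{"x":-0.024,"y":0,"z":0.0047,"wx":0,"wy":0,"wz":0},{"x":-0.026,"y":0,"z":0.0055,"wx":0,"wy":0,"wz":0},{"x":-0.026,"y":0,"z":0.0055,"wx":0,"wy":0,"wz":0},{"x":-0.026,"y":0,"z":0.0055,"wx":0,"wy":0,"wz":0}]'
python3 - <<'E'
from h import *
d=look('scene');cv2.imwrite('pics/s4.png',cv2.resize(cv2.cvtColor(d['image'],cv2.COLOR_RGB2BGR)[230:370,230:360],None,fx=4,fy=4))
E
```

```text
time: 17.9
position: [0.4, -0.3167, 0.0752]
tool_rot: [-0.437, -3.109, -0.001]
ft_force: [-3.6, 1.6, 6.0]
grip_width: 0.299
grip_force: 25.1
```

View pics/s4.png

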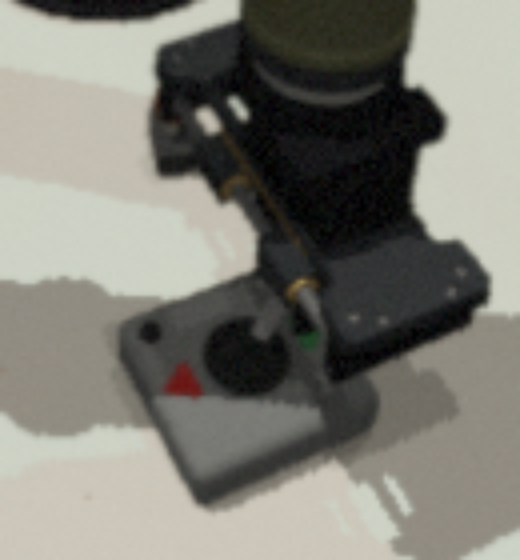

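The stick leans toward green with about 4 N on it. I push 3 mm more and hold for 1.4 s.

```bash
python3 -m handwheel '[{"x":-0.003,"y":0,"z":0.001,"wx":0,"wy":0,"wz":0},{"x":-0.003,"y":0,"z":0.001,"wx":0,"wy":0,"wz":0},{"x":-0.003,"y":0,"z":0.001,"wx":0,"wy":0,"wz":0},{"x":-0.003,"y":0,"z":0.001,"wx":0,"wy":0,"wz":0},{"x":-0.003,"y":0,"z":0.001,"wx":0,"wy":0,"wz":0},{"x":-0.003,"y":0,"z":0.001,"wx":0,"wy":0,"wz":0},{"x":-0.003,"y":0,"z":0.001,"wx":0,"wy":0,"wz":0},{"x":-0.003,"y":0,"z":0.001,"wx":0,"wy":0,"wz":0},{"x":-0.003,"y":0,"z":0.001,"wx":0,"wy":0,"wz":0},{"x":-0.003,"y":0,"z":0.001,"wx":0,"wy":0,"wz":0}]'
python3 -m handwheel '[{"x":0,"y":0,"z":0,"wx":0,"wy":0,"wz":0},{"x":0,"y":0,"z":0,"wx":0,"wy":0,"wz":0},{"x":0,"y":0,"z":0,"wx":0,"wy":0,"wz":0},{"x":0,"y":0,"z":0,"wx":0,"wy":0,"wz":0},{"x":0,"y":0,"z":0,"wx":0,"wy":0,"wz":0},{"x":0,"y":0,"z":0,"wx":0,"wy":0,"wz":0},{"x":0,"y":0,"z":0,"wx":0,"wy":0,"wz":0},{"x":0,"y":0,"z":0,"wx":0,"wy":0,"wz":0}]'
python3 - <<'E'
from h import *
d=look('scene');cv2.imwrite('pics/s5.png',cv2.resize(cv2.cvtColor(d['image'],cv2.COLOR_RGB2BGR)[270:370,250:340],None,fx=6,fy=6,interpolation=cv2.INTER_CUBIC))
E
```

```text
time: 18.78
position: [0.4023, -0.3174, 0.0741]
tool_rot: [-0.438, -3.109, -0.001]
ft_force: [-4.1, 0.9, 6.2]
grip_width: 0.301
grip_force: 25.1
time: 19.45
position: [0.4023, -0.3174, 0.0741]
tool_rot: [-0.438, -3.109, -0.001]
ft_force: [-4.0, 1.1, 6.0]
grip_width: 0.305
grip_force: 25.1
```

View pics/s5.png

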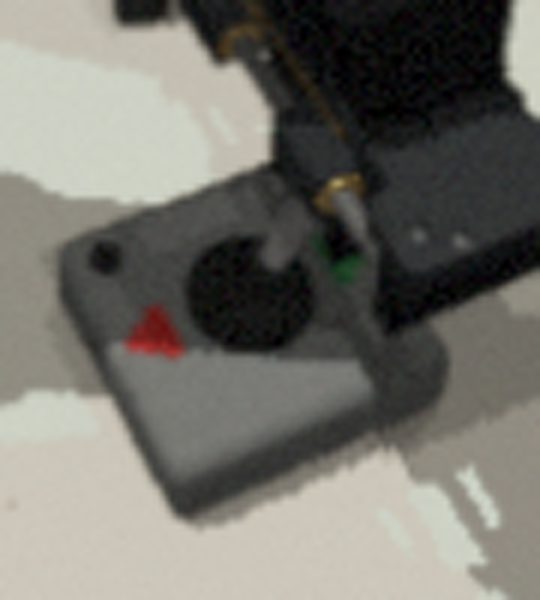

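The TCP moved 27 mm and the force fits a tilt of about 0.42 rad, held for 1.5 s. I bring it back to centre, release, rise and square up.

```bash
python3 -m handwheel '[{"x":0.006,"y":0,"z":-0.002,"wx":0,"wy":0,"wz":0},{"x":0.012,"y":0,"z":-0.004,"wx":0,"wy":0,"wz":0},{"x":0.018,"y":0,"z":-0.0055,"wx":0,"wy":0,"wz":0},{"x":0.024,"y":0,"z":-0.0062,"wx":0,"wy":0,"wz":0},{"x":0.029,"y":0,"z":-0.0065,"wx":0,"wy":0,"wz":0},{"x":0.029,"y":0,"z":-0.0065,"wx":0,"wy":0,"wz":0},{"x":0.029,"y":0,"z":-0.0065,"wx":0,"wy":0,"wz":0}]'
python3 -m handwheel '[{"x":0,"y":0,"z":0,"wx":0,"wy":0,"wz":0},{"x":0,"y":0,"z":0,"wx":0,"wy":0,"wz":0},{"x":0,"y":0,"z":0,"wx":0,"wy":0,"wz":0},{"x":0,"y":0,"z":-0.03,"wx":0,"wy":0,"wz":0},{"x":0,"y":0,"z":-0.06,"wx":0,"wy":0,"wz":-5},{"x":0,"y":0,"z":-0.09,"wx":0,"wy":0,"wz":-10},{"x":0,"y":0,"z":-0.09,"wx":0,"wy":0,"wz":-16},{"x":0,"y":0,"z":-0.09,"wx":0,"wy":0,"wz":-16}]' 0.05
python3 -m handwheel '[{"x":-0.04,"y":0.04,"z":0,"wx":0,"wy":0,"wz":0},{"x":-0.244,"y":0.32,"z":0,"wx":0,"wy":0,"wz":0},{"x":-0.244,"y":0.32,"z":0,"wx":0,"wy":0,"wz":0},{"x":-0.244,"y":0.32,"z":0,"wx":0,"wy":0,"wz":0},{"x":-0.244,"y":0.32,"z":0,"wx":0,"wy":0,"wz":0},{"x":-0.244,"y":0.32,"z":0,"wx":0,"wy":0,"wz":0},{"x":-0.244,"y":0.32,"z":0,"wx":0,"wy":0,"wz":0},{"x":-0.244,"y":0.32,"z":0,"wx":0,"wy":0,"wz":0},{"x":-0.244,"y":0.32,"z":0,"wx":0,"wy":0,"wz":0},{"x":-0.244,"y":0.32,"z":0,"wx":0,"wy":0,"wz":0}]' 0.05 6
python3 - <<'E'
from h import *
d=tins();cv2.imwrite('pics/s6.png',cv2.resize(cv2.cvtColor(d['image'],cv2.COLOR_RGB2BGR)[120:380,180:400],None,fx=2.3,fy=2.3))
E
```

```text
time: 20.08
position: [0.3754, -0.3089, 0.08]
tool_rot: [0.437, 3.111, 0.001]
ft_force: [1.3, -0.1, -8.5]
grip_width: 0.304
grip_force: 25.0
time: 20.75
position: [0.3772, -0.3106, 0.1729]
tool_rot: [-0.004, 3.137, -0.002]
ft_force: [-0.1, -0.1, -1.4]
grip_width: 0.573
grip_force: 0.0
time: 21.58
position: [0.6209, 0.0155, 0.1688]
tool_rot: [0.001, -3.14, -0.002]
ft_force: [-0.1, -0.0, 0.6]
grip_width: 0.576
grip_force: 0.0
top red 22 [362.2 250.1] [ 0.341 -0.298]
top green 18 [367.8 228.6] [ 0.412 -0.318]
top yellow 75 [242.  176.4] [0.587 0.099]
scene red 150 [273.1 190.3] [0.638 0.035]
scene red 38 [275.5 325.4] [ 0.338 -0.3  ]
scene green 171 [250.6 202.5] [0.551 0.036]
scene green 31 [306.2 312.3] [ 0.408 -0.32 ]
scene yellow 160 [246.7 184.7] [0.596 0.109]
```

View pics/s6.png

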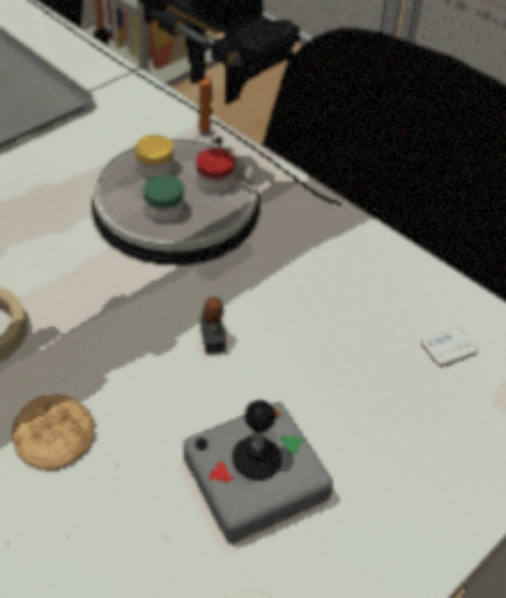

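The stick is centred again at crop (260,415), all tins stand on the platter, and the handle is free at crop (205,105). Next I refine the handle and the rotation axis, using the tins at known places as a check.

Run:
```python
from h import *
d=look('scene');b=blobs(d,'scene')
for c in('red','green','yellow'):
    for t in b[c]:
        if t[0]>100: print(c,np.round(cast(d,t[1],t[2],.066)[:2],4))
print(b['orange'])
for v,z in((155.5,.118),(165.5,.077),(176,.036)):
  for u in (269.5,270,270.5): print(v,u,np.round(cast(d,u,v,z)[:2],4))
```

```text
red [0.6161 0.0109]
green [0.5318 0.0122]
yellow [0.5752 0.0823]
[(13, np.float64(269.0), np.float64(156.2), np.int32(267), np.int32(155), np.int32(5), np.int32(3))]
155.5 269.5 [0.6774 0.0955]
155.5 270 [0.6785 0.0945]
155.5 270.5 [0.6796 0.0935]
165.5 269.5 [0.6817 0.0997]
165.5 270 [0.6829 0.0986]
165.5 270.5 [0.6841 0.0976]
176 269.5 [0.6825 0.0998]
176 270 [0.6837 0.0988]
176 270.5 [0.6849 0.0977]
```

```bash
python3 -m handwheel '[{"x":-0.03,"y":0.04,"z":0,"wx":0,"wy":0,"wz":0},{"x":-0.066,"y":0.087,"z":0,"wx":0,"wy":0,"wz":0},{"x":-0.066,"y":0.087,"z":0,"wx":0,"wy":0,"wz":0},{"x":-0.066,"y":0.087,"z":0,"wx":0,"wy":0,"wz":0},{"x":-0.066,"y":0.087,"z":0.03,"wx":0,"wy":0,"wz":0},{"x":-0.066,"y":0.087,"z":0.06,"wx":0,"wy":0,"wz":0},{"x":-0.066,"y":0.087,"z":0.08,"wx":0,"wy":0,"wz":0},{"x":-0.066,"y":0.087,"z":0.093,"wx":0,"wy":0,"wz":0},{"x":-0.066,"y":0.087,"z":0.093,"wx":0,"wy":0,"wz":0}]'
python3 -m handwheel '[{"x":0,"y":0,"z":0,"wx":0,"wy":0,"wz":0},{"x":0,"y":0,"z":0,"wx":0,"wy":0,"wz":0},{"x":0,"y":0,"z":0,"wx":0,"wy":0,"wz":0},{"x":0,"y":0,"z":0,"wx":0,"wy":0,"wz":0},{"x":0,"y":0,"z":0,"wx":0,"wy":0,"wz":0},{"x":0,"y":0,"z":0,"wx":0,"wy":0,"wz":0}]' 0.005 6
python3 - <<'E'
from h import *
d=look('scene');cv2.imwrite('pics/s7.png',cv2.resize(cv2.cvtColor(d['image'],cv2.COLOR_RGB2BGR)[120:230,210:320],None,fx=5,fy=5,interpolation=cv2.INTER_CUBIC))
E
```

```text
time: 22.48
position: [0.6828, 0.0953, 0.0738]
tool_rot: [-0.005, -3.135, 0.003]
ft_force: [-0.1, 0.7, -0.1]
grip_width: 0.574
grip_force: 0.0
time: 22.98
position: [0.6863, 0.0979, 0.0785]
tool_rot: [-0.0, 3.14, 0.001]
ft_force: [0.8, -0.9, 1.8]
grip_width: 0.218
grip_force: 6.0
```

View pics/s7.png

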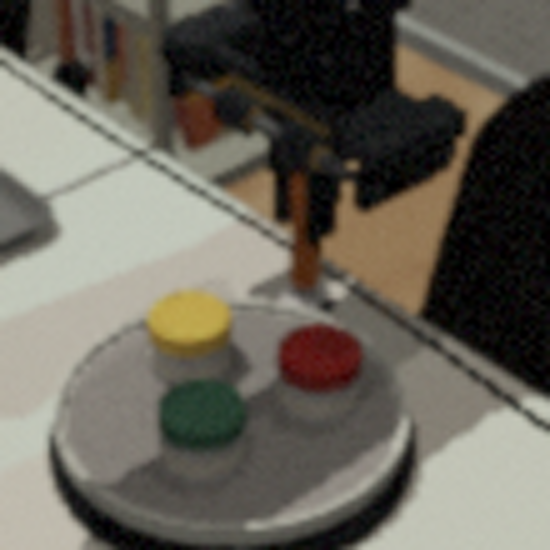

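The fingers hold the handle at 19 mm and the tins stand. I work out the arc offsets for six calls of 60°.

Run:
```python
import numpy as np
R=128;t0=27.5
for k in range(6):
    a=np.radians(t0+60*k);f=np.radians(t0+60*k+6*np.arange(1,11))
    print(k,[(round(-x),round(y)) for x,y in zip(R*(np.cos(f)-np.cos(a)),R*(np.sin(f)-np.sin(a)))])
```

```text
0 [(7, 12), (15, 22), (24, 32), (34, 41), (45, 49), (56, 55), (69, 61), (81, 65), (95, 67), (108, 69)]
1 [(13, 0), (27, -2), (40, -5), (52, -9), (65, -14), (76, -21), (87, -29), (97, -38), (106, -48), (114, -59)]
2 [(7, -12), (12, -24), (16, -37), (19, -50), (20, -63), (20, -77), (18, -90), (15, -103), (11, -116), (6, -128)]
3 [(-7, -12), (-15, -22), (-24, -32), (-34, -41), (-45, -49), (-56, -55), (-69, -61), (-81, -65), (-95, -67), (-108, -69)]
4 [(-13, 0), (-27, 2), (-40, 5), (-52, 9), (-65, 14), (-76, 21), (-87, 29), (-97, 38), (-106, 48), (-114, 59)]
5 [(-7, 12), (-12, 24), (-16, 37), (-19, 50), (-20, 63), (-20, 77), (-18, 90), (-15, 103), (-11, 116), (-6, 128)]
```

```bash
python3 -m handwheel '[{"x":0.007,"y":0.012,"z":0,"wx":0,"wy":0,"wz":0},{"x":0.015,"y":0.022,"z":0,"wx":0,"wy":0,"wz":0},{"x":0.024,"y":0.032,"z":0,"wx":0,"wy":0,"wz":0},{"x":0.034,"y":0.041,"z":0,"wx":0,"wy":0,"wz":0},{"x":0.045,"y":0.049,"z":0,"wx":0,"wy":0,"wz":0},{"x":0.056,"y":0.055,"z":0,"wx":0,"wy":0,"wz":0},{"x":0.069,"y":0.061,"z":0,"wx":0,"wy":0,"wz":0},{"x":0.081,"y":0.065,"z":0,"wx":0,"wy":0,"wz":0},{"x":0.095,"y":0.067,"z":0,"wx":0,"wy":0,"wz":0},{"x":0.108,"y":0.069,"z":0,"wx":0,"wy":0,"wz":0}]'
python3 -m handwheel '[{"x":0,"y":0,"z":0,"wx":0,"wy":0,"wz":0},{"x":0,"y":0,"z":0,"wx":0,"wy":0,"wz":0}]'
python3 - <<'E'
from h import *
d=tins()
E
```

```text
time: 23.87
position: [0.5767, 0.1658, 0.0784]
tool_rot: [-0.001, 3.141, -0.003]
ft_force: [-0.8, -5.3, 6.0]
grip_width: 0.215
grip_force: 6.0
time: 24.03
position: [0.5763, 0.1658, 0.0782]
tool_rot: [0.001, -3.141, 0.002]
ft_force: [0.2, -3.2, 5.5]
grip_width: 0.215
grip_force: 6.0
top red 125 [254.1 165.5] [0.625 0.059]
top red 22 [362.2 250.1] [ 0.341 -0.298]
top green 171 [273.9 179.3] [ 0.578 -0.008]
top green 16 [367.6 228.6] [ 0.412 -0.318]
top yellow 181 [250.8 190. ] [0.541 0.069]
top yellow 19 [255.  280.2] [0.244 0.054]
scene red 112 [261.4 182.2] [0.638 0.088]
scene red 37 [275.4 325.4] [ 0.338 -0.3  ]
scene green 173 [265.4 200.6] [0.589 0.014]
scene green 34 [306.4 312.4] [ 0.409 -0.32 ]
scene yellow 183 [238.7 193.5] [0.551 0.091]
```

```bash
python3 -m handwheel '[{"x":0.013,"y":0,"z":0,"wx":0,"wy":0,"wz":0},{"x":0.027,"y":-0.003,"z":0,"wx":0,"wy":0,"wz":0},{"x":0.04,"y":-0.006,"z":0,"wx":0,"wy":0,"wz":0},{"x":0.052,"y":-0.01,"z":0,"wx":0,"wy":0,"wz":0},{"x":0.065,"y":-0.015,"z":0,"wx":0,"wy":0,"wz":0},{"x":0.076,"y":-0.022,"z":0,"wx":0,"wy":0,"wz":0},{"x":0.087,"y":-0.03,"z":0,"wx":0,"wy":0,"wz":0},{"x":0.097,"y":-0.039,"z":0,"wx":0,"wy":0,"wz":0},{"x":0.106,"y":-0.049,"z":0,"wx":0,"wy":0,"wz":0},{"x":0.114,"y":-0.06,"z":0,"wx":0,"wy":0,"wz":0}]'
python3 -m handwheel '[{"x":0.007,"y":-0.012,"z":0,"wx":0,"wy":0,"wz":0},{"x":0.012,"y":-0.024,"z":0,"wx":0,"wy":0,"wz":0},{"x":0.016,"y":-0.037,"z":0,"wx":0,"wy":0,"wz":0},{"x":0.019,"y":-0.05,"z":0,"wx":0,"wy":0,"wz":0},{"x":0.02,"y":-0.063,"z":0,"wx":0,"wy":0,"wz":0},{"x":0.02,"y":-0.077,"z":0,"wx":0,"wy":0,"wz":0},{"x":0.018,"y":-0.09,"z":0,"wx":0,"wy":0,"wz":0},{"x":0.015,"y":-0.103,"z":0,"wx":0,"wy":0,"wz":0},{"x":0.011,"y":-0.116,"z":0,"wx":0,"wy":0,"wz":0},{"x":0.006,"y":-0.128,"z":0,"wx":0,"wy":0,"wz":0}]'
python3 -m handwheel '[{"x":0,"y":0,"z":0,"wx":0,"wy":0,"wz":0},{"x":0,"y":0,"z":0,"wx":0,"wy":0,"wz":0}]'
python3 - <<'E'
from h import *
d=tins()
E
```

```text
time: 24.97
position: [0.4651, 0.1061, 0.0782]
tool_rot: [-0.001, 3.137, -0.0]
ft_force: [5.2, -3.2, 1.3]
grip_width: 0.215
grip_force: 6.0
time: 25.8
position: [0.4592, -0.0205, 0.0782]
tool_rot: [-0.001, 3.138, 0.004]
ft_force: [5.0, 1.9, 0.6]
grip_width: 0.215
grip_force: 6.0
time: 25.97
position: [0.4593, -0.0208, 0.0782]
tool_rot: [0.001, 3.138, 0.002]
ft_force: [3.7, 2.9, 3.4]
grip_width: 0.211
grip_force: 6.0
top red 139 [251.9 190.8] [0.538 0.066]
top red 22 [362.2 250.1] [ 0.341 -0.298]
top green 166 [254.5 167.3] [0.619 0.057]
top green 19 [367.5 228.3] [ 0.413 -0.317]
top yellow 12 [258.4 260.2] [0.309 0.043]
top yellow 18 [257.6 283. ] [0.235 0.045]
scene red 39 [275.3 325.4] [ 0.338 -0.3  ]
scene green 125 [261.6 184.5] [0.631 0.079]
scene green 36 [306.3 312.4] [ 0.408 -0.32 ]
scene yellow 17 [271.1 203.4] [ 0.593 -0.006]
```

```bash
python3 -m handwheel '[{"x":-0.008,"y":-0.012,"z":0,"wx":0,"wy":0,"wz":0},{"x":-0.016,"y":-0.022,"z":0,"wx":0,"wy":0,"wz":0},{"x":-0.025,"y":-0.031,"z":0,"wx":0,"wy":0,"wz":0},{"x":-0.035,"y":-0.04,"z":0,"wx":0,"wy":0,"wz":0},{"x":-0.046,"y":-0.048,"z":0,"wx":0,"wy":0,"wz":0},{"x":-0.057,"y":-0.054,"z":0,"wx":0,"wy":0,"wz":0},{"x":-0.07,"y":-0.06,"z":0,"wx":0,"wy":0,"wz":0},{"x":-0.082,"y":-0.064,"z":0,"wx":0,"wy":0,"wz":0},{"x":-0.096,"y":-0.066,"z":0,"wx":0,"wy":0,"wz":0},{"x":-0.109,"y":-0.068,"z":0,"wx":0,"wy":0,"wz":0}]'
python3 -m handwheel '[{"x":-0.013,"y":0,"z":0,"wx":0,"wy":0,"wz":0},{"x":-0.027,"y":0.002,"z":0,"wx":0,"wy":0,"wz":0},{"x":-0.04,"y":0.005,"z":0,"wx":0,"wy":0,"wz":0},{"x":-0.052,"y":0.009,"z":0,"wx":0,"wy":0,"wz":0},{"x":-0.065,"y":0.014,"z":0,"wx":0,"wy":0,"wz":0},{"x":-0.076,"y":0.021,"z":0,"wx":0,"wy":0,"wz":0},{"x":-0.087,"y":0.029,"z":0,"wx":0,"wy":0,"wz":0},{"x":-0.097,"y":0.038,"z":0,"wx":0,"wy":0,"wz":0},{"x":-0.106,"y":0.048,"z":0,"wx":0,"wy":0,"wz":0},{"x":-0.114,"y":0.059,"z":0,"wx":0,"wy":0,"wz":0}]'
python3 -m handwheel '[{"x":0,"y":0,"z":0,"wx":0,"wy":0,"wz":0},{"x":0,"y":0,"z":0,"wx":0,"wy":0,"wz":0}]'
python3 -m handwheel '[{"x":-0.007,"y":0.012,"z":0,"wx":0,"wy":0,"wz":0},{"x":-0.012,"y":0.024,"z":0,"wx":0,"wy":0,"wz":0},{"x":-0.016,"y":0.037,"z":0,"wx":0,"wy":0,"wz":0},{"x":-0.019,"y":0.05,"z":0,"wx":0,"wy":0,"wz":0},{"x":-0.02,"y":0.063,"z":0,"wx":0,"wy":0,"wz":0},{"x":-0.02,"y":0.077,"z":0,"wx":0,"wy":0,"wz":0},{"x":-0.018,"y":0.09,"z":0,"wx":0,"wy":0,"wz":0},{"x":-0.015,"y":0.103,"z":0,"wx":0,"wy":0,"wz":0},{"x":-0.011,"y":0.116,"z":0,"wx":0,"wy":0,"wz":0},{"x":-0.006,"y":0.128,"z":0,"wx":0,"wy":0,"wz":0}]'
python3 -m handwheel '[{"x":0,"y":0,"z":0,"wx":0,"wy":0,"wz":0},{"x":0,"y":0,"z":0,"wx":0,"wy":0,"wz":0},{"x":0,"y":0,"z":0,"wx":0,"wy":0,"wz":0}]'
python3 - <<'E'
from h import *
d=tins()
E
```

```text
time: 26.9
position: [0.5664, -0.0902, 0.0777]
tool_rot: [-0.001, -3.14, 0.001]
ft_force: [0.0, 0.9, 9.0]
grip_width: 0.217
grip_force: 6.0
time: 27.73
position: [0.6814, -0.0308, 0.0779]
tool_rot: [0.002, 3.141, -0.002]
ft_force: [2.5, -2.3, 4.6]
grip_width: 0.216
grip_force: 6.0
time: 27.9
position: [0.6824, -0.0288, 0.0778]
tool_rot: [-0.004, 3.139, -0.001]
ft_force: [4.3, -2.9, 3.6]
grip_width: 0.212
grip_force: 6.0
time: 28.73
position: [0.6849, 0.1003, 0.0777]
tool_rot: [0.003, -3.138, -0.001]
ft_force: [-3.9, -1.5, 8.5]
grip_width: 0.214
grip_force: 6.0
time: 28.98
position: [0.6851, 0.1009, 0.0772]
tool_rot: [0.005, -3.138, -0.003]
ft_force: [-1.0, -0.1, 4.7]
grip_width: 0.216
grip_force: 6.0
top red 164 [268.1 165.4] [0.626 0.012]
top red 23 [362.2 250. ] [ 0.342 -0.298]
top green 169 [266.9 190.3] [0.54  0.016]
top green 18 [367.8 228.6] [ 0.412 -0.318]
top yellow 113 [247.9 176.5] [0.587 0.079]
top yellow 13 [251.5 272. ] [0.27  0.065]
scene red 129 [273.5 190.3] [0.639 0.034]
scene red 39 [275.4 325.4] [ 0.338 -0.3  ]
scene green 167 [250.3 202.5] [0.55  0.037]
scene green 39 [306.4 312.3] [ 0.409 -0.32 ]
scene yellow 161 [247.1 184.5] [0.598 0.109]
```

The full turn is done and the tins are back at their starting pixels. I release and go to the stick.

```bash
python3 -m handwheel '[{"x":0,"y":0,"z":0,"wx":0,"wy":0,"wz":0},{"x":0,"y":0,"z":0,"wx":0,"wy":0,"wz":0},{"x":0,"y":0,"z":0,"wx":0,"wy":0,"wz":0},{"x":0,"y":0,"z":-0.03,"wx":0,"wy":0,"wz":0},{"x":0,"y":0,"z":-0.06,"wx":0,"wy":0,"wz":0},{"x":0,"y":0,"z":-0.095,"wx":0,"wy":0,"wz":0},{"x":0,"y":0,"z":-0.095,"wx":0,"wy":0,"wz":0}]' 0.05
python3 -m handwheel '[{"x":0.02,"y":-0.03,"z":0,"wx":0,"wy":0,"wz":0},{"x":0.22,"y":-0.29,"z":0,"wx":0,"wy":0,"wz":0},{"x":0.22,"y":-0.29,"z":0,"wx":0,"wy":0,"wz":0},{"x":0.22,"y":-0.29,"z":0,"wx":0,"wy":0,"wz":0},{"x":0.22,"y":-0.29,"z":0,"wx":0,"wy":0,"wz":0},{"x":0.22,"y":-0.29,"z":0,"wx":0,"wy":0,"wz":0},{"x":0.22,"y":-0.29,"z":0,"wx":0,"wy":0,"wz":0},{"x":0.22,"y":-0.29,"z":0,"wx":0,"wy":0,"wz":0},{"x":0.22,"y":-0.29,"z":0,"wx":0,"wy":0,"wz":0},{"x":0.22,"y":-0.29,"z":0,"wx":0,"wy":0,"wz":0}]'
python3 -m handwheel '[{"x":0.03,"y":-0.04,"z":0,"wx":0,"wy":0,"wz":5},{"x":0.06,"y":-0.08,"z":0,"wx":0,"wy":0,"wz":10},{"x":0.088,"y":-0.12,"z":0,"wx":0,"wy":0,"wz":16},{"x":0.088,"y":-0.12,"z":0,"wx":0,"wy":0,"wz":16},{"x":0.088,"y":-0.12,"z":0,"wx":0,"wy":0,"wz":16},{"x":0.088,"y":-0.12,"z":0,"wx":0,"wy":0,"wz":16}]'
python3 - <<'E'
from h import *
d=tins(cams=('scene',));cv2.imwrite('pics/s8.png',cv2.resize(cv2.cvtColor(d['image'],cv2.COLOR_RGB2BGR)[120:380,180:400],None,fx=2.3,fy=2.3));print(ctrl.get_state()['position'])
E
```

```text
time: 29.67
position: [0.6902, 0.097, 0.1798]
tool_rot: [0.001, 3.132, 0.003]
ft_force: [1.4, 0.8, 1.5]
grip_width: 0.56
grip_force: 0.0
time: 30.5
position: [0.4611, -0.1998, 0.1723]
tool_rot: [-0.018, -3.14, -0.0]
ft_force: [0.2, -0.4, 0.5]
grip_width: 0.571
grip_force: 0.0
time: 31.0
position: [0.3776, -0.3134, 0.1724]
tool_rot: [0.443, 3.11, 0.001]
ft_force: [0.7, 0.1, 0.4]
grip_width: 0.573
grip_force: 0.0
scene red 148 [273.2 190.8] [0.637 0.033]
scene red 43 [275.5 325.2] [ 0.338 -0.299]
scene green 170 [250.  202.4] [0.55  0.038]
scene green 36 [306.5 312.1] [ 0.409 -0.32 ]
scene yellow 152 [247.2 184.6] [0.598 0.108]
[ 0.37864166 -0.31203192  0.17227788]
```

View pics/s8.png

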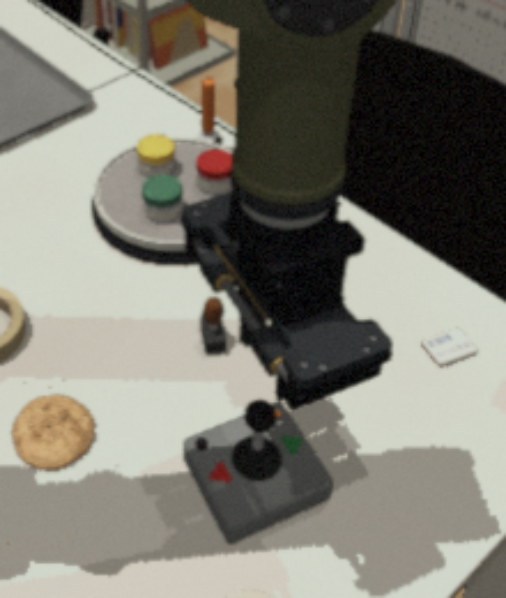

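The handle is back at the mark at crop (208,105), within about 3 mm of before. The tins stand and the stick is centred. I take the knob and push toward red.

```bash
python3 -m handwheel '[{"x":0.003,"y":0.002,"z":0.02,"wx":0,"wy":0,"wz":0},{"x":0.003,"y":0.002,"z":0.05,"wx":0,"wy":0,"wz":0},{"x":0.003,"y":0.002,"z":0.075,"wx":0,"wy":0,"wz":0},{"x":0.003,"y":0.002,"z":0.091,"wx":0,"wy":0,"wz":0},{"x":0.003,"y":0.002,"z":0.091,"wx":0,"wy":0,"wz":0},{"x":0.003,"y":0.002,"z":0.091,"wx":0,"wy":0,"wz":0}]' 0.05 25
python3 -m handwheel '[{"x":0,"y":0,"z":0,"wx":0,"wy":0,"wz":0},{"x":0,"y":0,"z":0,"wx":0,"wy":0,"wz":0},{"x":0,"y":0,"z":0,"wx":0,"wy":0,"wz":0},{"x":0,"y":0,"z":0,"wx":0,"wy":0,"wz":0},{"x":0,"y":0,"z":0,"wx":0,"wy":0,"wz":0},{"x":0,"y":0,"z":0,"wx":0,"wy":0,"wz":0}]' 0.015 25
python3 -m handwheel '[{"x":0.006,"y":0,"z":0.0003,"wx":0,"wy":0,"wz":0},{"x":0.012,"y":0,"z":0.0012,"wx":0,"wy":0,"wz":0},{"x":0.018,"y":0,"z":0.0025,"wx":0,"wy":0,"wz":0},{"x":0.024,"y":0,"z":0.0047,"wx":0,"wy":0,"wz":0},{"x":0.028,"y":0,"z":0.0062,"wx":0,"wy":0,"wz":0},{"x":0.028,"y":0,"z":0.0062,"wx":0,"wy":0,"wz":0},{"x":0.028,"y":0,"z":0.0062,"wx":0,"wy":0,"wz":0},{"x":0.028,"y":0,"z":0.0062,"wx":0,"wy":0,"wz":0},{"x":0.028,"y":0,"z":0.0062,"wx":0,"wy":0,"wz":0},{"x":0.028,"y":0,"z":0.0062,"wx":0,"wy":0,"wz":0}]'
python3 -m handwheel '[{"x":0,"y":0,"z":0,"wx":0,"wy":0,"wz":0},{"x":0,"y":0,"z":0,"wx":0,"wy":0,"wz":0},{"x":0,"y":0,"z":0,"wx":0,"wy":0,"wz":0},{"x":0,"y":0,"z":0,"wx":0,"wy":0,"wz":0},{"x":0,"y":0,"z":0,"wx":0,"wy":0,"wz":0},{"x":0,"y":0,"z":0,"wx":0,"wy":0,"wz":0},{"x":0,"y":0,"z":0,"wx":0,"wy":0,"wz":0},{"x":0,"y":0,"z":0,"wx":0,"wy":0,"wz":0}]'
python3 - <<'E'
from h import *
d=tins(cams=('scene',));cv2.imwrite('pics/s9.png',cv2.resize(cv2.cvtColor(d['image'],cv2.COLOR_RGB2BGR)[270:370,240:340],None,fx=5,fy=5,interpolation=cv2.INTER_CUBIC))
E
```

```text
time: 31.55
position: [0.3764, -0.3085, 0.0809]
tool_rot: [-0.434, -3.109, 0.0]
ft_force: [0.7, 0.6, 0.1]
grip_width: 0.575
grip_force: 0.0
time: 32.05
position: [0.377, -0.3098, 0.0822]
tool_rot: [0.437, 3.109, 0.001]
ft_force: [0.1, 0.6, 3.7]
grip_width: 0.304
grip_force: 25.0
time: 32.88
position: [0.3497, -0.3023, 0.0756]
tool_rot: [0.437, 3.111, -0.001]
ft_force: [2.6, -0.5, 5.7]
grip_width: 0.303
grip_force: 25.1
time: 33.55
position: [0.3497, -0.3023, 0.0756]
tool_rot: [0.437, 3.111, -0.001]
ft_force: [3.3, -0.0, 5.8]
grip_width: 0.303
grip_force: 25.1
scene red 39 [275.4 325.3] [ 0.338 -0.3  ]
scene green 169 [249.9 202.3] [0.55  0.038]
scene yellow 63 [244.6 186.9] [0.584 0.104]
```

View pics/s9.png

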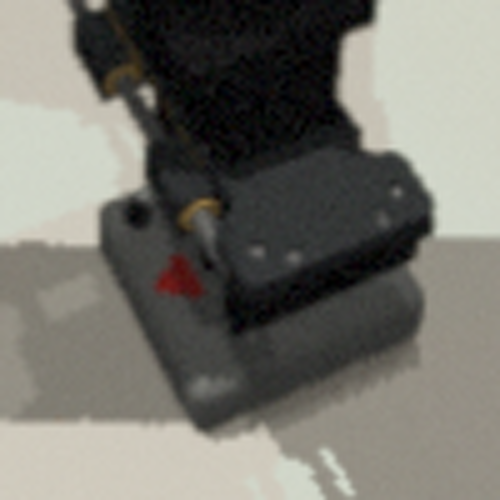

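The stick is hidden by the gripper, but the force still fits over 0.3 rad. As a margin I push 2 mm more and hold again, then centre, release and rise.

```bash
python3 -m handwheel '[{"x":0.002,"y":0,"z":0.0008,"wx":0,"wy":0,"wz":0},{"x":0.002,"y":0,"z":0.0008,"wx":0,"wy":0,"wz":0},{"x":0.002,"y":0,"z":0.0008,"wx":0,"wy":0,"wz":0},{"x":0.002,"y":0,"z":0.0008,"wx":0,"wy":0,"wz":0},{"x":0.002,"y":0,"z":0.0008,"wx":0,"wy":0,"wz":0},{"x":0.002,"y":0,"z":0.0008,"wx":0,"wy":0,"wz":0},{"x":0.002,"y":0,"z":0.0008,"wx":0,"wy":0,"wz":0},{"x":0.002,"y":0,"z":0.0008,"wx":0,"wy":0,"wz":0},{"x":0.002,"y":0,"z":0.0008,"wx":0,"wy":0,"wz":0},{"x":0.002,"y":0,"z":0.0008,"wx":0,"wy":0,"wz":0}]'
python3 -m handwheel '[{"x":0,"y":0,"z":0,"wx":0,"wy":0,"wz":0},{"x":0,"y":0,"z":0,"wx":0,"wy":0,"wz":0},{"x":0,"y":0,"z":0,"wx":0,"wy":0,"wz":0},{"x":0,"y":0,"z":0,"wx":0,"wy":0,"wz":0},{"x":0,"y":0,"z":0,"wx":0,"wy":0,"wz":0}]'
python3 -m handwheel '[{"x":-0.006,"y":0,"z":-0.0025,"wx":0,"wy":0,"wz":0},{"x":-0.012,"y":0,"z":-0.0045,"wx":0,"wy":0,"wz":0},{"x":-0.018,"y":0,"z":-0.006,"wx":0,"wy":0,"wz":0},{"x":-0.024,"y":0,"z":-0.0067,"wx":0,"wy":0,"wz":0},{"x":-0.03,"y":0,"z":-0.007,"wx":0,"wy":0,"wz":0},{"x":-0.03,"y":0,"z":-0.007,"wx":0,"wy":0,"wz":0},{"x":-0.03,"y":0,"z":-0.007,"wx":0,"wy":0,"wz":0}]'
python3 -m handwheel '[{"x":0,"y":0,"z":0,"wx":0,"wy":0,"wz":0},{"x":0,"y":0,"z":0,"wx":0,"wy":0,"wz":0},{"x":0,"y":0,"z":0,"wx":0,"wy":0,"wz":0},{"x":0,"y":0,"z":-0.03,"wx":0,"wy":0,"wz":0},{"x":0,"y":0,"z":-0.06,"wx":0,"wy":0,"wz":-5},{"x":0,"y":0,"z":-0.09,"wx":0,"wy":0,"wz":-10},{"x":0,"y":0,"z":-0.09,"wx":0,"wy":0,"wz":-16},{"x":0,"y":0,"z":-0.09,"wx":0,"wy":0,"wz":-16}]' 0.05
python3 - <<'E'
from h import *
d=tins(z=.066);save(d,'s10.png')
E
```

```text
time: 34.43
position: [0.3479, -0.3018, 0.0748]
tool_rot: [0.437, 3.11, -0.001]
ft_force: [4.5, -1.8, 4.5]
grip_width: 0.301
grip_force: 25.1
time: 34.85
position: [0.3479, -0.3018, 0.0747]
tool_rot: [0.437, 3.11, -0.001]
ft_force: [5.2, -1.9, 4.0]
grip_width: 0.307
grip_force: 25.1
time: 35.43
position: [0.3754, -0.3092, 0.0807]
tool_rot: [-0.438, -3.108, -0.001]
ft_force: [-0.7, 0.4, 0.9]
grip_width: 0.308
grip_force: 25.1
time: 36.1
position: [0.3775, -0.3102, 0.1732]
tool_rot: [-0.004, 3.137, 0.0]
ft_force: [-0.4, -0.1, -0.4]
grip_width: 0.57
grip_force: 0.0
top red 167 [268.4 165.4] [0.619 0.011]
top red 20 [362.2 250.1] [ 0.34  -0.292]
top green 176 [266.9 190.4] [0.535 0.016]
top yellow 180 [245.8 176.1] [0.583 0.085]
top yellow 17 [253.1 277.9] [0.251 0.059]
top yellow 10 [276.7 279.7] [ 0.245 -0.016]
scene red 134 [272.4 190.9] [0.612 0.01 ]
scene red 43 [275.4 325.5] [ 0.326 -0.311]
scene green 172 [250.1 202.3] [0.531 0.014]
scene green 34 [306.6 312.4] [ 0.395 -0.331]
scene yellow 152 [247.2 184.6] [0.577 0.082]
```

View pics/s10.png

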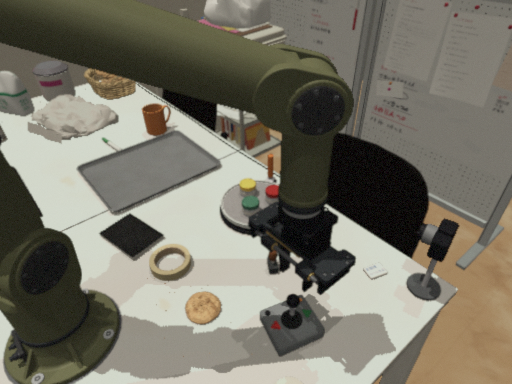

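The stick is released and centred at (292,300), and the tins stand on the platter. Next is unloading, starting with yellow at (0.577, 0.087).

```bash
python3 -m handwheel '[{"x":-0.02,"y":0.03,"z":0,"wx":0,"wy":0,"wz":0},{"x":-0.16,"y":0.32,"z":0,"wx":0,"wy":0,"wz":0},{"x":-0.16,"y":0.32,"z":0,"wx":0,"wy":0,"wz":0},{"x":-0.16,"y":0.32,"z":0,"wx":0,"wy":0,"wz":0},{"x":-0.16,"y":0.32,"z":0,"wx":0,"wy":0,"wz":0},{"x":-0.16,"y":0.32,"z":0,"wx":0,"wy":0,"wz":0},{"x":-0.16,"y":0.32,"z":0,"wx":0,"wy":0,"wz":0},{"x":-0.16,"y":0.32,"z":0,"wx":0,"wy":0,"wz":0},{"x":-0.16,"y":0.32,"z":0,"wx":0,"wy":0,"wz":0},{"x":-0.16,"y":0.32,"z":0,"wx":0,"wy":0,"wz":0}]' 0.072 15
python3 -m handwheel '[{"x":-0.04,"y":0.077,"z":0,"wx":0,"wy":0,"wz":0},{"x":-0.04,"y":0.077,"z":0,"wx":0,"wy":0,"wz":0},{"x":-0.04,"y":0.077,"z":0,"wx":0,"wy":0,"wz":0},{"x":-0.04,"y":0.077,"z":0,"wx":0,"wy":0,"wz":0},{"x":-0.04,"y":0.077,"z":0,"wx":0,"wy":0,"wz":0}]'
python3 - <<'E'
from h import *
tins(z=.066,cams=('scene',));print(ctrl.get_state()['position'])
E
```

```text
time: 37.03
position: [0.5373, 0.0184, 0.1693]
tool_rot: [0.012, -3.139, -0.001]
ft_force: [0.2, 1.6, -0.3]
grip_width: 0.825
grip_force: 0.0
time: 37.45
position: [0.5754, 0.0863, 0.1699]
tool_rot: [-0.002, -3.139, 0.004]
ft_force: [-0.6, -0.3, 0.3]
grip_width: 0.829
grip_force: 0.0
scene red 127 [273.4 190.6] [0.616 0.009]
scene red 39 [275.3 325.4] [ 0.326 -0.311]
scene green 160 [249.7 202.2] [0.531 0.015]
scene green 32 [306.3 312.4] [ 0.395 -0.331]
scene yellow 160 [247.3 184.5] [0.577 0.082]
[0.57548738 0.08535363 0.17039604]
```

```bash
python3 -m handwheel '[{"x":-0.002,"y":0.001,"z":0.035,"wx":0,"wy":0,"wz":0},{"x":-0.002,"y":0.001,"z":0.07,"wx":0,"wy":0,"wz":0},{"x":-0.002,"y":0.001,"z":0.1,"wx":0,"wy":0,"wz":0},{"x":-0.002,"y":0.001,"z":0.12,"wx":0,"wy":0,"wz":0},{"x":-0.002,"y":0.001,"z":0.129,"wx":0,"wy":0,"wz":0},{"x":-0.002,"y":0.001,"z":0.129,"wx":0,"wy":0,"wz":0},{"x":-0.002,"y":0.001,"z":0.129,"wx":0,"wy":0,"wz":0}]'
python3 -m handwheel '[{"x":0,"y":0,"z":0,"wx":0,"wy":0,"wz":0},{"x":0,"y":0,"z":0,"wx":0,"wy":0,"wz":0},{"x":0,"y":0,"z":0,"wx":0,"wy":0,"wz":0},{"x":0,"y":0,"z":0,"wx":0,"wy":0,"wz":0},{"x":0,"y":0,"z":0,"wx":0,"wy":0,"wz":0}]' 0.03 15
python3 -m handwheel '[{"x":0,"y":0,"z":-0.03,"wx":0,"wy":0,"wz":0},{"x":0,"y":0,"z":-0.06,"wx":0,"wy":0,"wz":0},{"x":0,"y":0,"z":-0.09,"wx":0,"wy":0,"wz":0},{"x":0.005,"y":0.03,"z":-0.1,"wx":0,"wy":0,"wz":0},{"x":0.01,"y":0.065,"z":-0.1,"wx":0,"wy":0,"wz":0},{"x":0.015,"y":0.1,"z":-0.1,"wx":0,"wy":0,"wz":0},{"x":0.02,"y":0.135,"z":-0.1,"wx":0,"wy":0,"wz":0},{"x":0.025,"y":0.17,"z":-0.1,"wx":0,"wy":0,"wz":0},{"x":0.03,"y":0.205,"z":-0.1,"wx":0,"wy":0,"wz":0},{"x":0.035,"y":0.24,"z":-0.1,"wx":0,"wy":0,"wz":0}]'
python3 -m handwheel '[{"x":0.005,"y":0.035,"z":0,"wx":0,"wy":0,"wz":0},{"x":0.01,"y":0.07,"z":0,"wx":0,"wy":0,"wz":0},{"x":0.015,"y":0.105,"z":0,"wx":0,"wy":0,"wz":0},{"x":0.019,"y":0.14,"z":0,"wx":0,"wy":0,"wz":0},{"x":0.022,"y":0.165,"z":0,"wx":0,"wy":0,"wz":0},{"x":0.023,"y":0.174,"z":0,"wx":0,"wy":0,"wz":0},{"x":0.023,"y":0.174,"z":0.02,"wx":0,"wy":0,"wz":0}]'
```

```text
time: 38.08
position: [0.5786, 0.0871, 0.0433]
tool_rot: [0.003, 3.141, -0.0]
ft_force: [0.5, -0.4, 0.1]
grip_width: 0.83
grip_force: 0.0
time: 38.5
position: [0.5789, 0.0882, 0.0435]
tool_rot: [0.0, 3.14, 0.0]
ft_force: [0.3, -0.5, 3.6]
grip_width: 0.568
grip_force: 15.0
time: 39.33
position: [0.5425, 0.33, 0.1424]
tool_rot: [0.0, -3.141, -0.0]
ft_force: [0.4, -0.5, -0.9]
grip_width: 0.572
grip_force: 15.0
time: 39.92
position: [0.5201, 0.508, 0.1258]
tool_rot: [-0.008, 3.138, 0.01]
ft_force: [1.1, 1.1, -1.6]
grip_width: 0.566
grip_force: 15.0
```

```bash
python3 -m handwheel '[{"x":0,"y":0,"z":0.03,"wx":0,"wy":0,"wz":0},{"x":0,"y":0,"z":0.06,"wx":0,"wy":0,"wz":0},{"x":0,"y":0,"z":0.08,"wx":0,"wy":0,"wz":0},{"x":0,"y":0,"z":0.095,"wx":0,"wy":0,"wz":0},{"x":0,"y":0,"z":0.103,"wx":0,"wy":0,"wz":0},{"x":0,"y":0,"z":0.107,"wx":0,"wy":0,"wz":0},{"x":0,"y":0,"z":0.108,"wx":0,"wy":0,"wz":0},{"x":0,"y":0,"z":0.108,"wx":0,"wy":0,"wz":0},{"x":0,"y":0,"z":0.108,"wx":0,"wy":0,"wz":0}]'
```

```text
time: 40.67
position: [0.5214, 0.5029, 0.016]
tool_rot: [0.0, 3.14, 0.003]
ft_force: [0.2, -1.1, -1.4]
grip_width: 0.569
grip_force: 15.0
```

```bash
python3 -m handwheel '[{"x":0,"y":0,"z":0.0007,"wx":0,"wy":0,"wz":0},{"x":0,"y":0,"z":0.0012,"wx":0,"wy":0,"wz":0},{"x":0,"y":0,"z":0.0012,"wx":0,"wy":0,"wz":0}]'
python3 -m handwheel '[{"x":0,"y":0,"z":0,"wx":0,"wy":0,"wz":0},{"x":0,"y":0,"z":0,"wx":0,"wy":0,"wz":0},{"x":0,"y":0,"z":0,"wx":0,"wy":0,"wz":0},{"x":0,"y":0,"z":-0.03,"wx":0,"wy":0,"wz":0},{"x":0,"y":0,"z":-0.06,"wx":0,"wy":0,"wz":0},{"x":0,"y":0,"z":-0.1,"wx":0,"wy":0,"wz":0},{"x":0,"y":0,"z":-0.13,"wx":0,"wy":0,"wz":0},{"x":0,"y":0,"z":-0.13,"wx":0,"wy":0,"wz":0}]' 0.072
python3 -m handwheel '[{"x":0,"y":-0.03,"z":0,"wx":0,"wy":0,"wz":0},{"x":-0.006,"y":-0.38,"z":0,"wx":0,"wy":0,"wz":0},{"x":-0.006,"y":-0.38,"z":0,"wx":0,"wy":0,"wz":0},{"x":-0.006,"y":-0.38,"z":0,"wx":0,"wy":0,"wz":0},{"x":-0.006,"y":-0.38,"z":0,"wx":0,"wy":0,"wz":0},{"x":-0.006,"y":-0.38,"z":0,"wx":0,"wy":0,"wz":0},{"x":-0.006,"y":-0.38,"z":0,"wx":0,"wy":0,"wz":0},{"x":-0.006,"y":-0.38,"z":0,"wx":0,"wy":0,"wz":0},{"x":-0.006,"y":-0.38,"z":0,"wx":0,"wy":0,"wz":0},{"x":-0.006,"y":-0.38,"z":0,"wx":0,"wy":0,"wz":0}]'
python3 -m handwheel '[{"x":-0.005,"y":-0.04,"z":0,"wx":0,"wy":0,"wz":0},{"x":-0.005,"y":-0.08,"z":0,"wx":0,"wy":0,"wz":0},{"x":-0.005,"y":-0.103,"z":0,"wx":0,"wy":0,"wz":0},{"x":-0.005,"y":-0.103,"z":0,"wx":0,"wy":0,"wz":0},{"x":-0.005,"y":-0.103,"z":0,"wx":0,"wy":0,"wz":0}]'
python3 - <<'E'
from h import *
tins(z=.066);print(ctrl.get_state()['position'])
E
```

```text
time: 40.92
position: [0.5212, 0.503, 0.0152]
tool_rot: [0.0, 3.14, 0.003]
ft_force: [-1.6, -0.3, 5.6]
grip_width: 0.569
grip_force: 15.0
time: 41.58
position: [0.5238, 0.5047, 0.1518]
tool_rot: [0.0, 3.133, 0.014]
ft_force: [1.4, 0.4, 0.6]
grip_width: 0.826
grip_force: 0.0
time: 42.42
position: [0.5263, 0.1148, 0.1433]
tool_rot: [0.012, 3.141, -0.003]
ft_force: [0.4, -1.4, 1.2]
grip_width: 0.829
grip_force: 0.0
time: 42.83
position: [0.5312, 0.0175, 0.1433]
tool_rot: [0.007, 3.141, 0.001]
ft_force: [-1.1, 0.4, 0.2]
grip_width: 0.824
grip_force: 0.0
top red 22 [362.2 250.1] [ 0.34  -0.292]
top green 17 [367.6 228.5] [ 0.41  -0.312]
scene red 124 [273.3 189.8] [0.618 0.012]
scene red 39 [275.3 325.4] [ 0.326 -0.311]
scene green 169 [250.1 202.5] [0.531 0.013]
scene green 37 [306.2 312.4] [ 0.394 -0.331]
scene yellow 73 [163.5 143.9] [0.506 0.45 ]
[0.53121475 0.02050852 0.14310208]
```

```bash
python3 -m handwheel '[{"x":-0.001,"y":-0.001,"z":0.03,"wx":0,"wy":0,"wz":0},{"x":-0.001,"y":-0.001,"z":0.06,"wx":0,"wy":0,"wz":0},{"x":-0.001,"y":-0.001,"z":0.085,"wx":0,"wy":0,"wz":0},{"x":-0.001,"y":-0.001,"z":0.1,"wx":0,"wy":0,"wz":0},{"x":-0.001,"y":-0.001,"z":0.1,"wx":0,"wy":0,"wz":0},{"x":-0.001,"y":-0.001,"z":0.1,"wx":0,"wy":0,"wz":0}]'
python3 -m handwheel '[{"x":0,"y":0,"z":0,"wx":0,"wy":0,"wz":0},{"x":0,"y":0,"z":0,"wx":0,"wy":0,"wz":0},{"x":0,"y":0,"z":0,"wx":0,"wy":0,"wz":0},{"x":0,"y":0,"z":0,"wx":0,"wy":0,"wz":0},{"x":0,"y":0,"z":0,"wx":0,"wy":0,"wz":0}]' 0.03 15
python3 -m handwheel '[{"x":0,"y":0,"z":-0.03,"wx":0,"wy":0,"wz":0},{"x":0,"y":0,"z":-0.06,"wx":0,"wy":0,"wz":0},{"x":0,"y":0,"z":-0.09,"wx":0,"wy":0,"wz":0},{"x":0.002,"y":0.03,"z":-0.1,"wx":0,"wy":0,"wz":0},{"x":0.003,"y":0.065,"z":-0.1,"wx":0,"wy":0,"wz":0},{"x":0.004,"y":0.1,"z":-0.1,"wx":0,"wy":0,"wz":0},{"x":0.005,"y":0.135,"z":-0.1,"wx":0,"wy":0,"wz":0},{"x":0.006,"y":0.17,"z":-0.1,"wx":0,"wy":0,"wz":0},{"x":0.007,"y":0.205,"z":-0.1,"wx":0,"wy":0,"wz":0},{"x":0.008,"y":0.24,"z":-0.1,"wx":0,"wy":0,"wz":0}]'
python3 -m handwheel '[{"x":0.002,"y":0.035,"z":0,"wx":0,"wy":0,"wz":0},{"x":0.003,"y":0.07,"z":0,"wx":0,"wy":0,"wz":0},{"x":0.004,"y":0.105,"z":0,"wx":0,"wy":0,"wz":0},{"x":0.004,"y":0.13,"z":0,"wx":0,"wy":0,"wz":0},{"x":0.004,"y":0.141,"z":0,"wx":0,"wy":0,"wz":0},{"x":0.004,"y":0.141,"z":0,"wx":0,"wy":0,"wz":0},{"x":0.004,"y":0.141,"z":0.02,"wx":0,"wy":0,"wz":0}]'
```

```text
time: 43.43
position: [0.5318, 0.0195, 0.0427]
tool_rot: [0.003, -3.14, 0.001]
ft_force: [0.1, -0.6, 0.2]
grip_width: 0.828
grip_force: 0.0
time: 43.85
position: [0.533, 0.0182, 0.0443]
tool_rot: [0.0, 3.14, 0.001]
ft_force: [0.4, -0.7, 3.2]
grip_width: 0.567
grip_force: 15.0
time: 44.68
position: [0.5238, 0.2599, 0.1434]
tool_rot: [-0.0, -3.141, -0.001]
ft_force: [1.1, -1.4, -2.0]
grip_width: 0.57
grip_force: 15.0
time: 45.27
position: [0.5229, 0.3997, 0.1269]
tool_rot: [0.0, 3.136, 0.005]
ft_force: [1.7, -0.1, -0.2]
grip_width: 0.574
grip_force: 15.0
```

```bash
python3 -m handwheel '[{"x":0,"y":0,"z":0.03,"wx":0,"wy":0,"wz":0},{"x":0,"y":0,"z":0.06,"wx":0,"wy":0,"wz":0},{"x":0,"y":0,"z":0.08,"wx":0,"wy":0,"wz":0},{"x":0,"y":0,"z":0.095,"wx":0,"wy":0,"wz":0},{"x":0,"y":0,"z":0.104,"wx":0,"wy":0,"wz":0},{"x":0,"y":0,"z":0.108,"wx":0,"wy":0,"wz":0},{"x":0,"y":0,"z":0.109,"wx":0,"wy":0,"wz":0},{"x":0,"y":0,"z":0.109,"wx":0,"wy":0,"wz":0},{"x":0,"y":0,"z":0.109,"wx":0,"wy":0,"wz":0}]'
python3 -m handwheel '[{"x":0,"y":0,"z":0,"wx":0,"wy":0,"wz":0},{"x":0,"y":0,"z":0,"wx":0,"wy":0,"wz":0},{"x":0,"y":0,"z":0,"wx":0,"wy":0,"wz":0},{"x":0,"y":0,"z":-0.03,"wx":0,"wy":0,"wz":0},{"x":0,"y":0,"z":-0.06,"wx":0,"wy":0,"wz":0},{"x":0,"y":0,"z":-0.1,"wx":0,"wy":0,"wz":0},{"x":0,"y":0,"z":-0.13,"wx":0,"wy":0,"wz":0},{"x":0,"y":0,"z":-0.13,"wx":0,"wy":0,"wz":0}]' 0.072
python3 -m handwheel '[{"x":-0.005,"y":-0.03,"z":0,"wx":0,"wy":0,"wz":0},{"x":-0.086,"y":-0.346,"z":-0.03,"wx":0,"wy":0,"wz":0},{"x":-0.086,"y":-0.346,"z":-0.03,"wx":0,"wy":0,"wz":0},{"x":-0.086,"y":-0.346,"z":-0.03,"wx":0,"wy":0,"wz":0},{"x":-0.086,"y":-0.346,"z":-0.03,"wx":0,"wy":0,"wz":0},{"x":-0.086,"y":-0.346,"z":-0.03,"wx":0,"wy":0,"wz":0},{"x":-0.086,"y":-0.346,"z":-0.03,"wx":0,"wy":0,"wz":0},{"x":-0.086,"y":-0.346,"z":-0.03,"wx":0,"wy":0,"wz":0},{"x":-0.086,"y":-0.346,"z":-0.03,"wx":0,"wy":0,"wz":0},{"x":-0.086,"y":-0.346,"z":-0.03,"wx":0,"wy":0,"wz":0}]'
python3 -m handwheel '[{"x":-0.008,"y":-0.035,"z":0,"wx":0,"wy":0,"wz":0},{"x":-0.01,"y":-0.04,"z":0,"wx":0,"wy":0,"wz":0},{"x":-0.01,"y":-0.04,"z":0,"wx":0,"wy":0,"wz":0},{"x":-0.01,"y":-0.04,"z":0,"wx":0,"wy":0,"wz":0}]'
sed -i "s/'scene':(160/'scene':(80/" h.py; sed -i "s/'top':(200/'top':(95/" h.py
python3 - <<'E'
from h import *
tins(z=.066);print(ctrl.get_state()['position'])
E
```

```text
time: 46.02
position: [0.5218, 0.3988, 0.0159]
tool_rot: [0.002, 3.139, 0.001]
ft_force: [-0.6, -1.4, 1.6]
grip_width: 0.57
grip_force: 15.0
time: 46.68
position: [0.5242, 0.4018, 0.1524]
tool_rot: [0.0, 3.132, 0.014]
ft_force: [1.7, 0.1, 0.3]
grip_width: 0.825
grip_force: 0.0
time: 47.52
position: [0.608, 0.0421, 0.1759]
tool_rot: [0.02, 3.138, -0.008]
ft_force: [0.1, -1.9, 0.7]
grip_width: 0.832
grip_force: 0.0
time: 47.85
position: [0.6163, 0.0139, 0.1742]
tool_rot: [-0.001, -3.141, -0.001]
ft_force: [-0.2, 0.9, 0.1]
grip_width: 0.828
grip_force: 0.0
top red 22 [362.2 250.1] [ 0.34  -0.292]
top green 165 [152.7 195. ] [0.518 0.391]
top green 18 [367.8 228.6] [ 0.409 -0.313]
top yellow 177 [122.1 194.6] [0.519 0.494]
scene red 151 [273.3 190.9] [0.614 0.009]
scene red 37 [275.4 325.4] [ 0.326 -0.311]
scene green 101 [176.5 156. ] [0.5   0.354]
scene green 34 [306.3 312.4] [ 0.395 -0.331]
scene yellow 109 [161.4 143.9] [0.5   0.455]
[0.61615328 0.01552078 0.17408653]
```

```bash
python3 -m handwheel '[{"x":0,"y":-0.001,"z":0.035,"wx":0,"wy":0,"wz":0},{"x":0,"y":-0.001,"z":0.07,"wx":0,"wy":0,"wz":0},{"x":0,"y":-0.001,"z":0.1,"wx":0,"wy":0,"wz":0},{"x":0,"y":-0.001,"z":0.12,"wx":0,"wy":0,"wz":0},{"x":0,"y":-0.001,"z":0.131,"wx":0,"wy":0,"wz":0},{"x":0,"y":-0.001,"z":0.131,"wx":0,"wy":0,"wz":0},{"x":0,"y":-0.001,"z":0.131,"wx":0,"wy":0,"wz":0}]'
python3 -m handwheel '[{"x":0,"y":0,"z":0,"wx":0,"wy":0,"wz":0},{"x":0,"y":0,"z":0,"wx":0,"wy":0,"wz":0},{"x":0,"y":0,"z":0,"wx":0,"wy":0,"wz":0},{"x":0,"y":0,"z":0,"wx":0,"wy":0,"wz":0},{"x":0,"y":0,"z":0,"wx":0,"wy":0,"wz":0}]' 0.03 15
python3 -m handwheel '[{"x":0,"y":0,"z":-0.03,"wx":0,"wy":0,"wz":0},{"x":0,"y":0,"z":-0.06,"wx":0,"wy":0,"wz":0},{"x":0,"y":0,"z":-0.1,"wx":0,"wy":0,"wz":0},{"x":0.012,"y":0.03,"z":-0.13,"wx":0,"wy":0,"wz":0},{"x":0.026,"y":0.062,"z":-0.13,"wx":0,"wy":0,"wz":0},{"x":0.04,"y":0.095,"z":-0.13,"wx":0,"wy":0,"wz":0},{"x":0.054,"y":0.128,"z":-0.13,"wx":0,"wy":0,"wz":0},{"x":0.068,"y":0.161,"z":-0.13,"wx":0,"wy":0,"wz":0},{"x":0.082,"y":0.194,"z":-0.13,"wx":0,"wy":0,"wz":0},{"x":0.096,"y":0.227,"z":-0.13,"wx":0,"wy":0,"wz":0}]'
python3 -m handwheel '[{"x":0.014,"y":0.033,"z":0,"wx":0,"wy":0,"wz":0},{"x":0.028,"y":0.066,"z":0,"wx":0,"wy":0,"wz":0},{"x":0.042,"y":0.1,"z":0,"wx":0,"wy":0,"wz":0},{"x":0.056,"y":0.133,"z":0,"wx":0,"wy":0,"wz":0},{"x":0.07,"y":0.166,"z":0,"wx":0,"wy":0,"wz":0},{"x":0.08,"y":0.19,"z":0,"wx":0,"wy":0,"wz":0},{"x":0.082,"y":0.2,"z":0,"wx":0,"wy":0,"wz":0},{"x":0.082,"y":0.2,"z":0.02,"wx":0,"wy":0,"wz":0},{"x":0.082,"y":0.2,"z":0.05,"wx":0,"wy":0,"wz":0}]'
```

```text
time: 48.53
position: [0.6166, 0.0132, 0.0437]
tool_rot: [-0.002, 3.141, 0.0]
ft_force: [0.6, -0.2, -0.2]
grip_width: 0.83
grip_force: 0.0
time: 48.95
position: [0.617, 0.0122, 0.0443]
tool_rot: [0.0, 3.14, 0.001]
ft_force: [-0.3, 0.2, 2.5]
grip_width: 0.572
grip_force: 15.0
time: 49.78
position: [0.5193, 0.2406, 0.1736]
tool_rot: [0.001, 3.142, 0.001]
ft_force: [0.9, 0.7, -0.2]
grip_width: 0.569
grip_force: 15.0
time: 50.53
position: [0.4402, 0.4414, 0.1259]
tool_rot: [-0.002, 3.137, 0.008]
ft_force: [0.4, 0.2, -1.8]
grip_width: 0.573
grip_force: 15.0
```

```bash
python3 -m handwheel '[{"x":0,"y":0,"z":0.03,"wx":0,"wy":0,"wz":0},{"x":0,"y":0,"z":0.06,"wx":0,"wy":0,"wz":0},{"x":0,"y":0,"z":0.08,"wx":0,"wy":0,"wz":0},{"x":0,"y":0,"z":0.095,"wx":0,"wy":0,"wz":0},{"x":0,"y":0,"z":0.104,"wx":0,"wy":0,"wz":0},{"x":0,"y":0,"z":0.108,"wx":0,"wy":0,"wz":0},{"x":0,"y":0,"z":0.109,"wx":0,"wy":0,"wz":0},{"x":0,"y":0,"z":0.109,"wx":0,"wy":0,"wz":0},{"x":0,"y":0,"z":0.109,"wx":0,"wy":0,"wz":0}]'
python3 -m handwheel '[{"x":0,"y":0,"z":0,"wx":0,"wy":0,"wz":0},{"x":0,"y":0,"z":0,"wx":0,"wy":0,"wz":0},{"x":0,"y":0,"z":0,"wx":0,"wy":0,"wz":0},{"x":0,"y":0,"z":-0.03,"wx":0,"wy":0,"wz":0},{"x":0,"y":0,"z":-0.06,"wx":0,"wy":0,"wz":0},{"x":0,"y":0,"z":-0.1,"wx":0,"wy":0,"wz":0},{"x":0,"y":0,"z":-0.14,"wx":0,"wy":0,"wz":0},{"x":0,"y":0,"z":-0.18,"wx":0,"wy":0,"wz":0}]' 0.072
python3 -m handwheel '[{"x":-0.02,"y":-0.03,"z":0,"wx":0,"wy":0,"wz":0},{"x":-0.05,"y":-0.3,"z":0,"wx":0,"wy":0,"wz":0},{"x":-0.05,"y":-0.3,"z":0,"wx":0,"wy":0,"wz":0},{"x":-0.05,"y":-0.3,"z":0,"wx":0,"wy":0,"wz":0},{"x":-0.05,"y":-0.3,"z":0,"wx":0,"wy":0,"wz":0},{"x":-0.05,"y":-0.3,"z":0,"wx":0,"wy":0,"wz":0},{"x":-0.05,"y":-0.3,"z":0,"wx":0,"wy":0,"wz":0},{"x":-0.05,"y":-0.3,"z":0,"wx":0,"wy":0,"wz":0},{"x":-0.05,"y":-0.3,"z":0,"wx":0,"wy":0,"wz":0},{"x":-0.05,"y":-0.3,"z":0,"wx":0,"wy":0,"wz":0}]'
python3 - <<'E'
from h import *
tins(z=.038);d=look('scene');e=look('top');a=cv2.resize(np.hstack([d['image'][110:350,80:340],e['image'][130:290,90:420][:, :]]) if 0 else d['image'],None,fx=1.5,fy=1.5);save({'image':a},'s11.png')
E
```

```text
time: 51.28
position: [0.4395, 0.4387, 0.0156]
tool_rot: [0.002, 3.141, 0.0]
ft_force: [-0.8, -2.5, 3.5]
grip_width: 0.571
grip_force: 15.0
time: 51.95
position: [0.4381, 0.4392, 0.1961]
tool_rot: [0.0, 3.142, 0.0]
ft_force: [0.4, 1.1, -1.0]
grip_width: 0.826
grip_force: 0.0
time: 52.78
position: [0.4887, 0.1382, 0.1947]
tool_rot: [0.005, 3.141, 0.003]
ft_force: [0.1, 0.9, -0.2]
grip_width: 0.826
grip_force: 0.0
top red 172 [139.8 219.2] [0.441 0.438]
top red 22 [362.2 250.1] [ 0.342 -0.298]
top green 163 [152.6 195.1] [0.523 0.398]
top green 18 [367.6 228.4] [ 0.413 -0.318]
top yellow 177 [122.1 194.6] [0.524 0.502]
scene red 99 [149.2 159.8] [0.438 0.435]
scene red 40 [275.5 325.4] [ 0.339 -0.299]
scene green 98 [176.5 155.8] [0.52  0.395]
scene green 33 [306.3 312.4] [ 0.41  -0.319]
scene yellow 106 [161.3 143.8] [0.52  0.499]
```

View pics/s11.png

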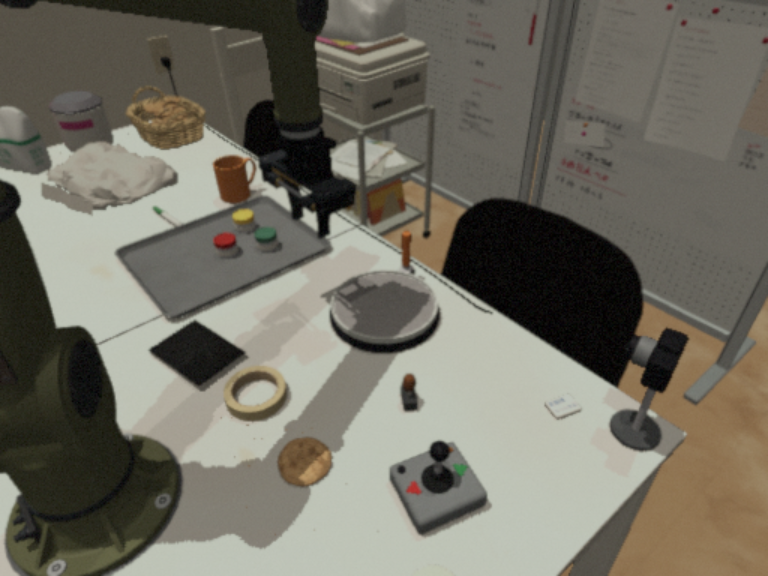

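The three tins stand upright on the tray at (225,243), (243,217) and (265,238). The handle is over the mark at (406,250), the stick is centred at (439,451), and the stamp and sachet are undisturbed. I hand the job in.

```bash
python3 -c "
from bench import ctrl
print(ctrl.close_job())"
```

```text
the job is handed in; nothing more can be done
None
```

I filmed the tins and handed the job in at about 53 s, with all three upright on the tray, the platter turned once to its mark and the stick centred; hand-in returned no verdict, and I judged the stick tilts from force and travel, not from a reading.

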